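# Hang the frit sifter in the bayonet ring of the sifting stand

### The job

Pick up the frit sifter by its wooden bar, hang it in the ring of the sifting stand above the leaf mould by lowering its two lugs through the ring's two gaps, and twist it gently clockwise (seen from above) until both lugs drop into the locking notches. Where the notches are set can only be felt or seen, so never force it or ram the ring, and do not twist on once the lugs have dropped. Let go with the sifter hanging still and level in its notches, and leave everything else where it lies.

Things in the scene. Friction and masses are not known exactly. Their poses are not given: they have to be found in the camera images.
- sifter_bar (a point): Centre of the sifter's wooden handle bar, where it is grasped: 74 mm long, 12 mm wide, 16 mm tall, carried on two uprights over the mouth of the sifter. It is on the sifter's axis, 86 mm above its underside and 38 mm above its rim. x = along the bar, z = up. A half turn about z makes no difference.
- sifter_lug (a point): Centre line of the outer end of one of two steel lugs: round level studs, 8 mm diameter, their ends 53 mm from the sifter's axis along its +x and -x, straight below the bar's ends, 52 mm below sifter_bar and 34 mm above the sifter's underside. This one is at +x; same axes as the bar.
- ring_mid (a point): Centre of the stand's bayonet ring (bore 81 mm, outside 116 mm) at the height of the shelf the lugs slide on, 125 mm above the table when unloaded. z = up. Two entry gaps, open at the top, 13 mm wide, lie along its +x and -x with shelf below them. Lugs on the shelf put sifter_bar 56 mm above this point, lugs in the notches 50 mm. Stand columns: 140 mm tall, 74 mm from the axis.
- ring_gap (a point): Shelf below the +x entry gap, 48 mm from ring_mid. From each gap the lug can run about 90 degrees clockwise (from above) to a dead end, under a lip 12.5 to 18 mm above the shelf; anticlockwise it is blocked. A notch 12.5 mm wide, 6 mm deep is cut in the shelf 20 to 75 degrees on, alike for both lugs, set anew each time, not measured; a lug held at shelf height passes over it.
- ring (a joint): How far the ring is pushed down on its springs, m: 0 at the top (unloaded), 0.014 at the bottom stop. It moves only straight up and down, yields from about 1.6 N, then 0.4 N per mm, the sifter's weight included. When pushed down by lugs on the shelf, it springs up to 6 mm round them as they meet the notches; they then can turn no further.
- sifter: The loose frit sifter (0.17 to 0.34 kg): round steel frame with mesh floor, 76 mm across, 48 mm tall to the rim, standing on its floor; origin at the centre of its underside, z = up, x = along the lugs.
- stand: The sifting stand with its ring; fixed to the table, round foot 190 mm across. Origin at the centre of the underside of its round foot, below the ring.
- mould: Leaf-shaped plaster mould, 115 x 78 x 26 mm, lying on the stand's foot below the ring; origin at its underside. Leave it there.
- green_leaf: Green glass leaf, 115 x 55 x 7 mm, flat on the table; bystander.
- white_leaf: Cream glass leaf, 150 x 85 x 8 mm, flat on the table; bystander.
- red_leaf: Red glass leaf, 170 x 110 x 8 mm, flat on the table; bystander.
- strainer: Plain steel bowl, 84 mm across, 50 mm tall, no lugs and no bar; bystander.
- frit_jar: Green glass jar, 60 mm across, 85 mm tall; bystander.
- frit_jar2: Amber glass jar, 60 mm across, 85 mm tall; bystander.
- brush: Brush lying on the table; bystander.
Not all that is in view belongs to the job. Leave any blue or red look-alike of the sifter alone.

How it is judged:
By the outcome, as a careful person would: the job done as asked, in the order asked, and still so for the second after the job is handed in, with the robot touching nothing.
It also fails if it takes over 72 s, if anything falls off the work surface, if the arm or the gripper's body presses on something with over 40 N, if the wrist force passes 120 N, or if a joint passes its speed limit or range.

### The arm

A 6-joint arm with a two-finger parallel gripper is mounted at the origin on the work surface. World frame = base frame: x ahead of the robot, y to its left, z up, the work surface at z = 0. Lengths are in m, angles in rad, forces in N, time in s.
With the tool pointing down it reaches from about 0.35 to 0.975 m from the base axis. Payload 4.9 kg.
Tool frame: the origin (TCP) lies at the very end of the fingers, on their centre line; the grasp point (between the pads) lies 19 mm behind it; z points along the fingers, y is the direction in which the jaws open and shut (so a half turn about z gives the same grasp; the last joint's range is limited). The gripper opens to 85 mm and grips with 20 to 120 N. Pads are 22 mm wide; open, the fingers measure 114 mm over their backs; the gripper's body (76 mm by 85 mm) begins 54 mm behind the grasp point. The pads swing forward as they close: fully open they stand 13 mm farther back than shut.
Start: joints at [0.99, 0.053, 1.613, -0, 1.476, -0.119], TCP at [0.278, 0.56, 0.231] pointing down, gripper open.
Joint ranges: [-3.01, 3.01], [-1.01, 2.22], [0.06, 2.58], [-1.02, 4.17], [0.09, 2.62], [-3.14, 3.14]. Speed limits (rad/s): [2.57, 2.57, 3.14, 3.14, 3.14, 3.14].

### API

Orientations are given as a unit quaternion [w, x, y, z].
In Python, from plant import state, eyes, job_done gives the robot as it stands.
- The arm moves only by the tool apply_moves, never from a script. Its argument "commands" is a list of rows, each an object with "linear": the shift along the tool's x, y, z in m, a list of three; "delta_rot": the turn, a rotation vector about the tool's x, y, z in degrees, a list of three; "fingers": the closure in counts, from 0 (fully open) to 255 (shut). In form: [{"linear": [x, y, z], "delta_rot": [wx, wy, wz], "fingers": fingers}, ...]. A call has exactly 8 rows; each row is the pose to reach, as a shift and turn from the pose commanded when the call began, along the tool's axes at that moment; what a row does not reach only later rows make up. A row lasts 1/10 s, in which the tool goes at most 50 mm and 8.59 degrees, less where a joint would pass 70% of its speed; a pose out of reach is approached as far as the arm can. A call with a gripper value outside its range is refused whole. The fingers move at their own pace and stop on an object; the grip force is fixed at half the most. Time passes only in rows, so rows that repeat a pose let the fingers close, or fill a call up. It gives the time, the measured TCP pose, the force and the opening at its end, in the units of the state.
- state(): the state, without advancing time (a new reading comes with each control period).
- eyes.grab_frame(name): name is "scene" or "top"; returns the picture (420x560x3 uint8, red, green, blue); there is no depth.
- eyes.camera_params(name): a dict with "fx", "fy", "cx", "cy" (pixels), "position" and "rotation" of the camera in the world. Camera axes: x right, y down, z forward; pixel columns grow to the right and rows downward; lengths in m; the calibration is good to about 2 mm. A picture is of the moment at which its call begins. camera_params takes no time and is no camera call.
- job_done(): hands the job in, once; it reports no verdict.
The state is a dict: "time": time; "joint_pos": joint angles; "joint_vel": joint speeds; "joint_efforts": joint torques, N m; "tool_pos": TCP position; "tool_rot": TCP orientation; "contact_force": force on the tool from outside, world axes, zero at the start; "ft_torque": the same for the moment, N m; "gripper_width": opening from 0.0 (shut) to 1.0 (fully open).
Only numpy, scipy, OpenCV 4.12 (cv2) and the standard library are available. Lean on these libraries where they do the work, as an engineer would, in place of code of your own. Each camera call takes 0.05 s, during which the arm holds its last target.

## Working session

There is one attempt and no reset: what is moved stays moved. The work goes in short steps, Python scripts to look and compute and a tool call to move; the robot and the scene stay as the last step left them, time stands still between calls to the robot, and variables do not carry over. Pictures are saved under pics/ and viewed, and the job is handed in when it is done.

Besides the shell and the picture viewer there is one more tool, called after "Request:" as a command line: name --argument value ..., lists and objects as JSON in quotes. apply_moves: Moves the arm, as the interface text tells. Its arguments: {"type":"object","properties":{"commands":{"type":"array","items":{"type":"object","properties":{"linear":{"type":"array","items":{"type":"number"}},"delta_rot":{"type":"array","items":{"type":"number"}},"fingers":{"type":"number"}}}}},"required":["commands"]}

```bash
mkdir -p pics; ls; python3 - <<'E'
from plant import state, eyes
import cv2
for n in("scene","top"):
    im=eyes.grab_frame(n); cv2.imwrite(f"pics/{n}0.png",im[:,:,::-1]); print(n,eyes.camera_params(n))
print(state())
E
```

```text
pics
scene {'fx': 389.9694918569751, 'fy': 389.9694918569751, 'cx': 276.34095889764006, 'cy': 210.0882744980918, 'position': array([ 1.18248526, -0.10765397,  1.1898154 ]), 'rotation': array([-0.19843588,  0.74652837,  0.6126736 , -0.1671815 ])}
top {'fx': 454.5602305496305, 'fy': 454.5602305496305, 'cx': 279.4200023438571, 'cy': 214.13224012959273, 'position': array([0.40549704, 0.02017107, 1.50115482]), 'rotation': array([ 0.03882142, -0.69898607,  0.71214639, -0.05252523])}
{'time': 0.1, 'joint_pos': array([ 9.90010533e-01,  5.32905735e-02,  1.61415545e+00,  3.05864993e-05,
        1.47597270e+00, -1.19007744e-01]), 'joint_vel': array([ 0.0007259 , -0.00057613, -0.00494875,  0.00137609, -0.00193927,
       -0.00115976]), 'joint_efforts': array([ 4.82367777e-04, -3.94903994e+01, -3.71363139e+01, -1.01491812e-04,
        3.87670836e-03, -1.73906841e-05]), 'tool_pos': array([0.27815289, 0.55907372, 0.23018685]), 'tool_rot': array([-3.27290060e-04,  2.28844375e-01,  9.73462592e-01, -8.52494186e-04]), 'contact_force': array([ 0.60299523,  0.40148986, -0.39633623]), 'ft_torque': array([ 0.0003514 ,  0.03406224, -0.00019228]), 'gripper_width': 1.0000607811325566}
```

View pics/scene0.png

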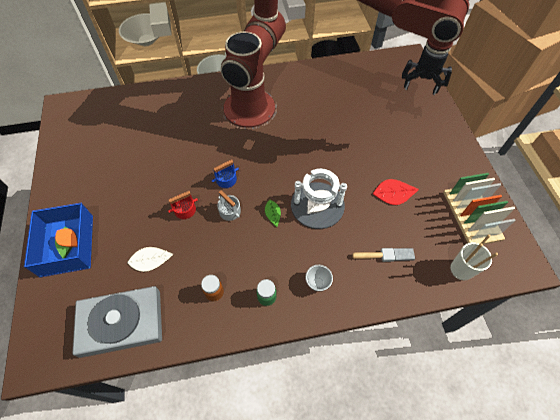

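View pics/top0.png

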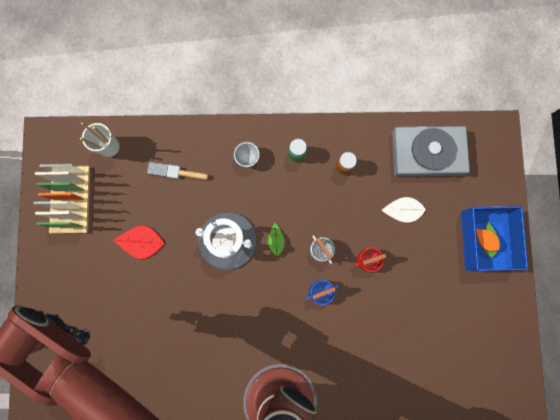

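Candidates with a wooden bar in the top view are grey steel at (321,249), red at (371,260) and blue at (322,292). The steel one fits, since red and blue are the look-alikes. I'll confirm it with enlarged crops.

```bash
python3 - <<'E'
import cv2,numpy as np
t=cv2.imread("pics/top0.png");s=cv2.imread("pics/scene0.png")
def c(im,x,y,w,h,k): return cv2.resize(im[y:y+h,x:x+w],None,fx=k,fy=k,interpolation=cv2.INTER_CUBIC)
cv2.imwrite("pics/c1.png",np.hstack([c(t,295,220,56,60,7),c(t,190,208,72,60,5.6 if 0 else 7)][:1]))
cv2.imwrite("pics/c2.png",c(t,190,205,75,70,8))
cv2.imwrite("pics/c3.png",c(s,205,150,150,85,5))
E
```

```text
(no output)
```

View pics/c1.png

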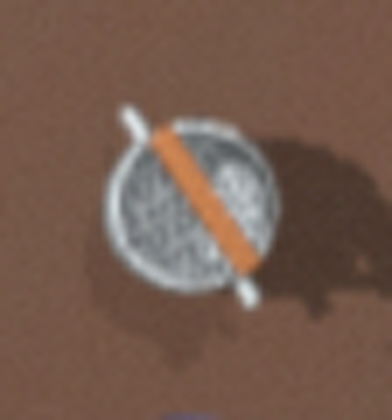

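View pics/c2.png

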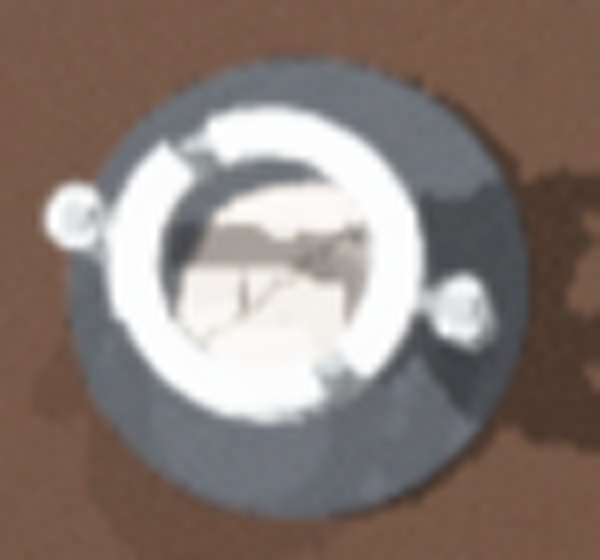

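View pics/c3.png

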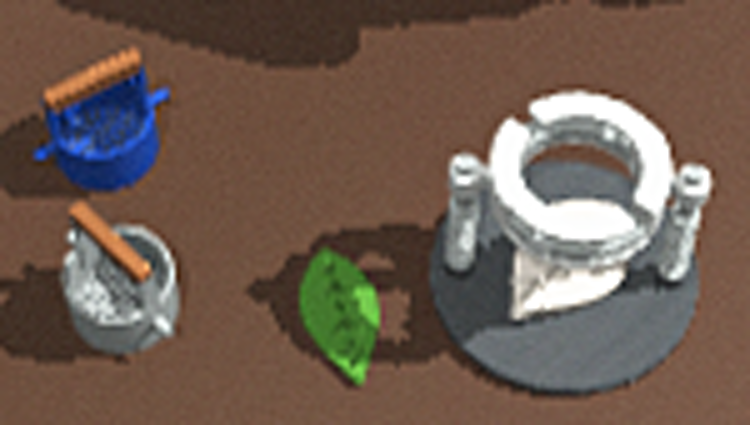

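The steel one has both lugs and the bar, so it's the target. Next I'll measure it and the ring.

```bash
cat > h.py <<'E'
import cv2,numpy as np
from scipy.spatial.transform import Rotation as R
from scipy.optimize import least_squares
from plant import state,eyes
def cam(n):
    p=eyes.camera_params(n);q=p['rotation']
    return p,R.from_quat([q[1],q[2],q[3],q[0]]).as_matrix(),np.array(p['position'])
def proj(n,P):
    p,M,t=cam(n);c=(np.atleast_2d(P)-t)@M
    return np.c_[p['fx']*c[:,0]/c[:,2]+p['cx'],p['fy']*c[:,1]/c[:,2]+p['cy']]
def unproj(n,uv,z):
    p,M,t=cam(n);uv=np.atleast_2d(uv).astype(float)
    d=np.c_[(uv[:,0]-p['cx'])/p['fx'],(uv[:,1]-p['cy'])/p['fy'],np.ones(len(uv))]@M.T
    return t+d*((z-t[2])/d[:,2])[:,None]
def ringtri(n,im_gray):pass
E
python3 - <<'E'
from h import *
t=cv2.imread("pics/top0.png");s=cv2.imread("pics/scene0.png")
# bar orange
for n,im,box in(("top",t,(300,230,340,270)),("scene",s,(215,185,245,212))):
    x0,y0,x1,y1=box;c=im[y0:y1,x0:x1].astype(float)
    m=(c[:,:,2]-c[:,:,0]>70)
    hsv=cv2.cvtColor(im[y0:y1,x0:x1],cv2.COLOR_BGR2HSV)
    m&=(hsv[:,:,1]>130)
    k,l,st,ce=cv2.connectedComponentsWithStats(m.astype(np.uint8),connectivity=8)
    i=1+np.argmax(st[1:,4]);ys,xs=np.where(l==i);P=np.c_[xs+x0,ys+y0].astype(np.float32)
    r=cv2.minAreaRect(P);print(n,len(P),P.mean(0),r)
    for z in(.086,.094):
        W=unproj(n,P,z);mu=W.mean(0);e,v=np.linalg.eigh(np.cov(W[:,:2].T));d=v[:,1]
        print(z,mu,np.degrees(np.arctan2(d[1],d[0])),'len',np.sqrt(12*e))
# ring
g=t
m=((t.min(2)>225)).astype(np.uint8); m[:205]=0;m[285:]=0;m[:,:185]=0;m[:,265:]=0
m=cv2.morphologyEx(m,cv2.MORPH_OPEN,np.ones((3,3),np.uint8))
ys,xs=np.where(m);print(len(xs),xs.min(),xs.max(),ys.min(),ys.max())
cv2.imwrite("pics/m.png",cv2.resize(m[205:275,190:265]*255,None,fx=8,fy=8,interpolation=0))
for n,p in(("top",(190+264.5/8-.5+.06,205+262/8-.5+.06)),):
    for z in(.143,): print(n,unproj(n,p,z))
G=unproj("top",[(190+200/8-.44,205+150/8-.44),(190+335/8-.44,205+372/8-.44)],.143);print(G,np.linalg.norm(G[0]-G[1]))
print("foot",unproj("top",[(190+299/8,205+288/8)],.0))
E
```

```text
top 65 [323.64615 247.95384] ((323.76922607421875, 248.15382385253906), (23.297405242919922, 2.773500442504883), 56.30992889404297)
0.086 [ 0.48060839 -0.1448082   0.086     ] -147.59836662986118 len [0.00892933 0.0723728 ]
0.094 [ 0.48018377 -0.14387556  0.094     ] -147.5983666298612 len [0.00887885 0.07196367]
scene 71 [226.49295 197.52113] ((226.50001525878906, 197.5), (19.798988342285156, 2.8284268379211426), 45.0)
0.086 [ 0.47349389 -0.14479992  0.086     ] -149.03134112806748 len [0.01196021 0.07786883]
0.094 [ 0.47863237 -0.1445307   0.094     ] -149.03134112806748 len [0.01187353 0.07730447]
752 196 241 219 256
top [[0.51498897 0.16306953 0.143     ]]
[[0.55748194 0.18702798 0.143     ]
 [0.47350557 0.13705312 0.143     ]] 0.09772163146046875
foot [[0.51403486 0.16251995 0.        ]]
```

View pics/m.png

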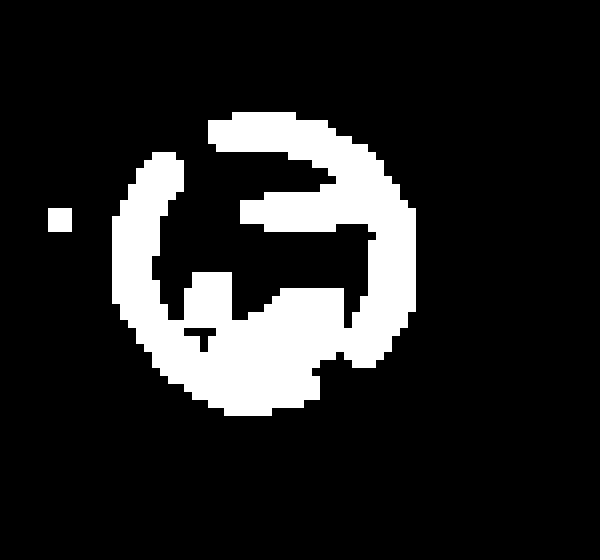

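```bash
cat >> h.py <<'E'
def overlay(im,n,box,k,polys,out):
    x0,y0,w,h=box
    c=cv2.resize(im[y0:y0+h,x0:x0+w],None,fx=k,fy=k,interpolation=cv2.INTER_CUBIC)
    for P,col in polys:
        q=(proj(n,P)-[x0,y0]+.5)*k
        cv2.polylines(c,[np.round(q*8).astype(np.int32)],False,col,1,cv2.LINE_AA,3)
    cv2.imwrite(out,c);return c
def ringmodel(cx,cy,ang,top=.143,sh=.125,dz=0):
    a=np.radians(ang);u=np.array([np.cos(a),np.sin(a)]);v=np.array([-u[1],u[0]]);o=np.array([cx,cy]);out=[]
    th=np.linspace(0,2*np.pi,90)
    for r in(.058,.0405):out.append((np.c_[cx+r*np.cos(th),cy+r*np.sin(th),np.full(90,top-dz)],(0,0,255)))
    for sg in(1,-1):
        for z,col in((top,(0,0,255)),(sh,(0,200,0))):
            for w in(-.0065,.0065):
                P=np.array([o+sg*u*r+v*w for r in(.0405,.058)]);out.append((np.c_[P,[z-dz]*2],col))
    return out
def siftmodel(cx,cy,ang,zb=.086):
    a=np.radians(ang);u=np.array([np.cos(a),np.sin(a)]);v=np.array([-u[1],u[0]]);o=np.array([cx,cy]);out=[]
    for L,W,z,col in((.037,.006,zb+.008,(255,0,0)),(.053,.004,zb-.052,(0,255,0))):
        P=np.array([o+u*L*i+v*W*j for i,j in((1,1),(1,-1),(-1,-1),(-1,1),(1,1))]);out.append((np.c_[P,[z]*5],col))
    th=np.linspace(0,2*np.pi,90)
    out.append((np.c_[cx+.038*np.cos(th),cy+.038*np.sin(th),np.full(90,zb-.038)],(0,255,255)))
    return out
E
python3 - <<'E'
from h import *
t=cv2.imread("pics/top0.png");s=cv2.imread("pics/scene0.png")
r=ringmodel(.5147,.1628,30.8);m=siftmodel(.4797,-.144,32)
a=overlay(t,"top",(190,205,70,60),6,r,"pics/o1.png");b=overlay(s,"scene",(285,160,70,60),6,r,"pics/o2.png")
cc=overlay(t,"top",(290,220,70,60),6,m,"pics/o3.png");d=overlay(s,"scene",(195,180,70,60),6,m,"pics/o4.png")
cv2.imwrite("pics/ov.png",cv2.resize(np.vstack([np.hstack([a,b]),np.hstack([cc,d])]),(700,600)))
E
```

```text
(no output)
```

View pics/ov.png

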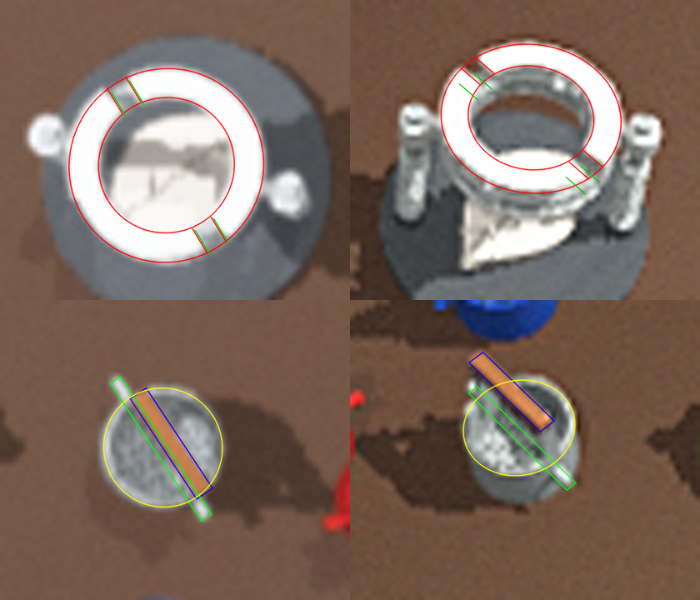

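The models overlay both views well:
- **Ring:** centre (0.5147, 0.1628), gap axis at 30.8°.
- **Sifter:** (0.4797, -0.144), bar at 32°.

I'll compute the approach next.

```bash
cat >> h.py <<'E'
def pose():
    s=state();q=s['tool_rot'];return s,np.array(s['tool_pos']),R.from_quat([q[1],q[2],q[3],q[0]])
def goal(x,y,z,yaw):
    s,p,r=pose();a=np.radians(yaw)
    G=np.array([[np.cos(a),np.sin(a),0],[np.sin(a),-np.cos(a),0],[0,0,-1]])
    d=r.as_matrix().T@(np.array([x,y,z])-p);rv=(r.inv()*R.from_matrix(G)).as_rotvec(degrees=True)
    X=r.as_matrix()
    print('t',s['time'],'pos',p.round(4),'yaw',round(np.degrees(np.arctan2(X[1,0],X[0,0])),2),'F',s['contact_force'].round(2),'w',round(s['gripper_width'],3))
    print('lin',d.round(4),'rot',rv.round(2),'tilt',np.degrees(np.arccos(-X[2,2])).round(2),'q6',s['joint_pos'][5].round(2))
E
python3 -c "
from h import *
goal(.4797,-.144,.2,32)"
```

```text
t 0.1 pos [0.2782 0.5591 0.2302] yaw 153.54 F [ 0.6  0.4 -0.4] w 1.0
lin [-0.4937 -0.5396  0.031 ] rot [-8.0000e-02  1.0000e-01  1.2154e+02] tilt 0.1 q6 -0.12
```

Request:
apply_moves --commands '[{"linear":[-0.031,-0.034,0],"delta_rot":[0,0,7.5],"fingers":0},{"linear":[-0.062,-0.068,0],"delta_rot":[0,0,15],"fingers":0},{"linear":[-0.093,-0.102,0],"delta_rot":[0,0,22.5],"fingers":0},{"linear":[-0.124,-0.136,0],"delta_rot":[0,0,30],"fingers":0},{"linear":[-0.155,-0.17,0],"delta_rot":[0,0,37.5],"fingers":0},{"linear":[-0.186,-0.204,0],"delta_rot":[0,0,45],"fingers":0},{"linear":[-0.217,-0.238,0],"delta_rot":[0,0,52.5],"fingers":0},{"linear":[-0.248,-0.27,0],"delta_rot":[0,0,60],"fingers":0}]'

```text
time: 0.9
tool_pos: [0.38, 0.2055, 0.2309]
tool_rot: [0.0, 0.687, 0.727, -0.0]
contact_force: [0.9, 0.3, -0.3]
gripper_width: 0.999
```

```bash
python3 -c "
from h import *
goal(.4797,-.144,.15,32)"
```

```text
t 0.9 pos [0.38   0.2055 0.2309] yaw 93.25 F [ 0.88  0.32 -0.29] w 0.999
lin [-0.3546  0.0797  0.0809] rot [0.000e+00 1.000e-02 6.125e+01] tilt 0.01 q6 0.27
```

Request:
apply_moves --commands '[{"linear":[-0.045,0.01,0],"delta_rot":[0,0,8],"fingers":0},{"linear":[-0.09,0.02,0],"delta_rot":[0,0,16],"fingers":0},{"linear":[-0.135,0.03,0],"delta_rot":[0,0,24],"fingers":0},{"linear":[-0.18,0.04,0.01],"delta_rot":[0,0,32],"fingers":0},{"linear":[-0.225,0.05,0.02],"delta_rot":[0,0,40],"fingers":0},{"linear":[-0.27,0.06,0.035],"delta_rot":[0,0,48],"fingers":0},{"linear":[-0.315,0.07,0.05],"delta_rot":[0,0,56],"fingers":0},{"linear":[-0.3546,0.0797,0.065],"delta_rot":[0,0,61.25],"fingers":0}]'

```text
time: 1.7
tool_pos: [0.4815, -0.1439, 0.1654]
tool_rot: [-0.0, 0.961, 0.275, -0.0]
contact_force: [1.4, 1.7, -0.7]
gripper_width: 0.997
```

Request:
apply_moves --commands '[{"linear":[0,0,0],"delta_rot":[0,0,0],"fingers":0},{"linear":[0,0,0],"delta_rot":[0,0,0],"fingers":0},{"linear":[0,0,0],"delta_rot":[0,0,0],"fingers":0},{"linear":[0,0,0],"delta_rot":[0,0,0],"fingers":0},{"linear":[0,0,0],"delta_rot":[0,0,0],"fingers":0},{"linear":[0,0,0],"delta_rot":[0,0,0],"fingers":0},{"linear":[0,0,0],"delta_rot":[0,0,0],"fingers":0},{"linear":[0,0,0],"delta_rot":[0,0,0],"fingers":0}]'

```text
time: 2.5
tool_pos: [0.4817, -0.1415, 0.1665]
tool_rot: [0.0, 0.96, 0.278, 0.0]
contact_force: [-0.0, -0.1, -0.2]
gripper_width: 0.994
```

```bash
python3 - <<'E'
from h import *
goal(.4797,-.144,.067,32)
a=[]
for n,b in(("top",(270,200,100,90)),("scene",(180,150,100,90))):
    im=eyes.grab_frame(n)[:,:,::-1].copy();a.append(overlay(im,n,b,4,siftmodel(.4797,-.144,32),"pics/x.png"))
cv2.imwrite("pics/p1.png",np.hstack(a))
E
```

```text
t 2.5 pos [ 0.4817 -0.1415  0.1665] yaw 32.32 F [-0.  -0.1 -0.2] w 0.994
lin [-0.003   0.0011  0.0995] rot [ 0.01 -0.01  0.32] tilt 0.02 q6 0.57
```

View pics/p1.png

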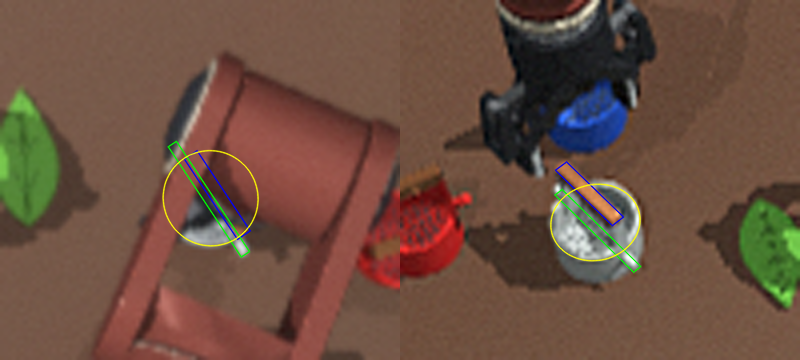

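```bash
python3 -c "
from h import *
print(unproj('top',[(371,260),(322,292)],.06))"
```

```text
[[ 0.44103759 -0.29688947  0.06      ]
 [ 0.34428433 -0.13822121  0.06      ]]
```

Request:
apply_moves --commands '[{"linear":[-0.003,0.0011,0.012],"delta_rot":[0,0,0.3],"fingers":0},{"linear":[-0.003,0.0011,0.025],"delta_rot":[0,0,0.3],"fingers":0},{"linear":[-0.003,0.0011,0.038],"delta_rot":[0,0,0.3],"fingers":0},{"linear":[-0.003,0.0011,0.05],"delta_rot":[0,0,0.3],"fingers":0},{"linear":[-0.003,0.0011,0.06],"delta_rot":[0,0,0.3],"fingers":0},{"linear":[-0.003,0.0011,0.06],"delta_rot":[0,0,0.3],"fingers":0},{"linear":[-0.003,0.0011,0.06],"delta_rot":[0,0,0.3],"fingers":0},{"linear":[-0.003,0.0011,0.06],"delta_rot":[0,0,0.3],"fingers":0}]'

```text
time: 3.4
tool_pos: [0.4802, -0.1444, 0.107]
tool_rot: [0.0, 0.961, 0.276, 0.0]
contact_force: [-0.0, -0.6, -0.5]
gripper_width: 1.0
```

```bash
python3 - <<'E'
from h import *
goal(.4797,-.144,.067,32)
E
```

```text
t 3.4 pos [ 0.4802 -0.1444  0.107 ] yaw 31.99 F [-0.03 -0.63 -0.46] w 1.0
lin [-0.0002 -0.0007  0.04  ] rot [ 0.06 -0.04 -0.01] tilt 0.08 q6 0.57
```

Request:
apply_moves --commands '[{"linear":[0,-0.0005,0.012],"delta_rot":[0,0,0],"fingers":0},{"linear":[0,-0.0005,0.025],"delta_rot":[0,0,0],"fingers":0},{"linear":[0,-0.0005,0.035],"delta_rot":[0,0,0],"fingers":0},{"linear":[0,-0.0005,0.04],"delta_rot":[0,0,0],"fingers":0},{"linear":[0,-0.0005,0.04],"delta_rot":[0,0,0],"fingers":0},{"linear":[0,-0.0005,0.04],"delta_rot":[0,0,0],"fingers":100},{"linear":[0,-0.0005,0.04],"delta_rot":[0,0,0],"fingers":150},{"linear":[0,-0.0005,0.04],"delta_rot":[0,0,0],"fingers":180}]'

```text
time: 4.2
tool_pos: [0.4798, -0.144, 0.0669]
tool_rot: [0.0, 0.961, 0.276, 0.0]
contact_force: [-0.2, 0.2, -0.1]
gripper_width: 0.516
```

Request:
apply_moves --commands '[{"linear":[0,0,0],"delta_rot":[0,0,0],"fingers":190},{"linear":[0,0,0],"delta_rot":[0,0,0],"fingers":200},{"linear":[0,0,0],"delta_rot":[0,0,0],"fingers":210},{"linear":[0,0,0],"delta_rot":[0,0,0],"fingers":220},{"linear":[0,0,0],"delta_rot":[0,0,0],"fingers":230},{"linear":[0,0,0],"delta_rot":[0,0,0],"fingers":240},{"linear":[0,0,0],"delta_rot":[0,0,0],"fingers":255},{"linear":[0,0,0],"delta_rot":[0,0,0],"fingers":255}]'

```text
time: 5.0
tool_pos: [0.4797, -0.144, 0.0665]
tool_rot: [0.0, 0.961, 0.276, 0.0]
contact_force: [1.8, -0.5, 0.4]
gripper_width: 0.127
```

```bash
python3 - <<'E'
from h import *
goal(.4797,-.144,.067,32)
im=eyes.grab_frame("scene")[:,:,::-1].copy();overlay(im,"scene",(180,150,100,90),6,[],"pics/p2.png")
E
```

```text
t 5.0 pos [ 0.4797 -0.144   0.0665] yaw 31.99 F [ 1.75 -0.46  0.36] w 0.127
lin [ 0.      0.     -0.0005] rot [ 0.04 -0.02 -0.01] tilt 0.04 q6 0.57
```

View pics/p2.png

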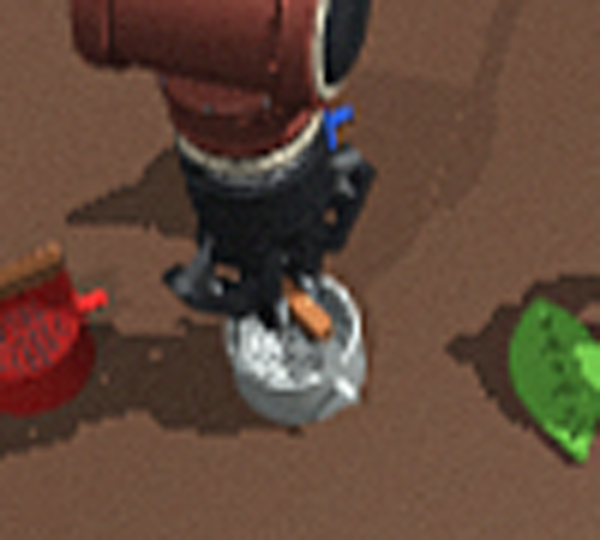

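The picture shows the bar between the pads at about (295,300), with the sifter upright. Now I'll lift it.

Request:
apply_moves --commands '[{"linear":[0,0,-0.01],"delta_rot":[0,0,0],"fingers":255},{"linear":[0,0,-0.03],"delta_rot":[0,0,0],"fingers":255},{"linear":[0,0,-0.06],"delta_rot":[0,0,0],"fingers":255},{"linear":[0,0,-0.09],"delta_rot":[0,0,0],"fingers":255},{"linear":[0,0,-0.12],"delta_rot":[0,0,0],"fingers":255},{"linear":[0,0,-0.15],"delta_rot":[0,0,0],"fingers":255},{"linear":[0,0,-0.17],"delta_rot":[0,0,0],"fingers":255},{"linear":[0,0,-0.18],"delta_rot":[0,0,0],"fingers":255}]'

```text
time: 5.85
tool_pos: [0.4796, -0.1438, 0.2485]
tool_rot: [0.001, 0.961, 0.276, 0.001]
contact_force: [-0.0, -0.1, -3.2]
gripper_width: 0.132
```

```bash
python3 - <<'E'
from h import *
goal(.5147,.1628,.2465,30.8)
E
```

```text
t 5.85 pos [ 0.4796 -0.1438  0.2485] yaw 31.99 F [-0.02 -0.08 -3.17] w 0.132
lin [ 0.1922 -0.2415  0.0019] rot [ 0.09 -0.07  1.19] tilt 0.12 q6 0.57
```

Request:
apply_moves --commands '[{"linear":[0.01,-0.012,0],"delta_rot":[0,0,0],"fingers":255},{"linear":[0.03,-0.037,0],"delta_rot":[0,0,0],"fingers":255},{"linear":[0.06,-0.075,0],"delta_rot":[0,0,0],"fingers":255},{"linear":[0.088,-0.11,0],"delta_rot":[0,0,0.5],"fingers":255},{"linear":[0.115,-0.145,0],"delta_rot":[0,0,1.2],"fingers":255},{"linear":[0.14,-0.176,0],"delta_rot":[0,0,1.2],"fingers":255},{"linear":[0.165,-0.207,0],"delta_rot":[0,0,1.2],"fingers":255},{"linear":[0.18,-0.226,0],"delta_rot":[0,0,1.2],"fingers":255}]'

```text
time: 6.65
tool_pos: [0.5111, 0.1458, 0.2447]
tool_rot: [-0.001, 0.964, 0.267, -0.002]
contact_force: [0.1, -1.5, -3.0]
gripper_width: 0.126
```

Request:
apply_moves --commands '[{"linear":[0.008,-0.01,0],"delta_rot":[0,0,0],"fingers":255},{"linear":[0.012,-0.0155,0],"delta_rot":[0,0,0],"fingers":255},{"linear":[0.012,-0.0155,0],"delta_rot":[0,0,0],"fingers":255},{"linear":[0.012,-0.0155,0],"delta_rot":[0,0,0],"fingers":255},{"linear":[0.012,-0.0155,0],"delta_rot":[0,0,0],"fingers":255},{"linear":[0.012,-0.0155,0],"delta_rot":[0,0,0],"fingers":255},{"linear":[0.012,-0.0155,0],"delta_rot":[0,0,0],"fingers":255},{"linear":[0.012,-0.0155,0],"delta_rot":[0,0,0],"fingers":255}]'

```text
time: 7.45
tool_pos: [0.5148, 0.1623, 0.2464]
tool_rot: [0.0, 0.964, 0.265, 0.0]
contact_force: [-0.4, 0.5, -3.3]
gripper_width: 0.132
```

```bash
python3 - <<'E'
from h import *
goal(.5147,.1628,.2465,30.8)
s,p,r=pose()
m=siftmodel(p[0],p[1],30.8,p[2]+.0195)
a=[]
for n,b in(("top",(180,190,90,90)),("scene",(275,100,90,110))):
    im=eyes.grab_frame(n)[:,:,::-1].copy();cv2.imwrite(f"pics/{n}1.png",im)
    a+=[overlay(im,n,(b[0],b[1],90,90),4.4,m,"pics/x.png")]
cv2.imwrite("pics/p3.png",np.hstack(a))
E
```

```text
t 7.45 pos [0.5148 0.1623 0.2464] yaw 30.76 F [-0.43  0.51 -3.28] w 0.132
lin [ 0.0002 -0.0004 -0.0001] rot [ 0.01 -0.01 -0.04] tilt 0.01 q6 1.2
```

View pics/p3.png

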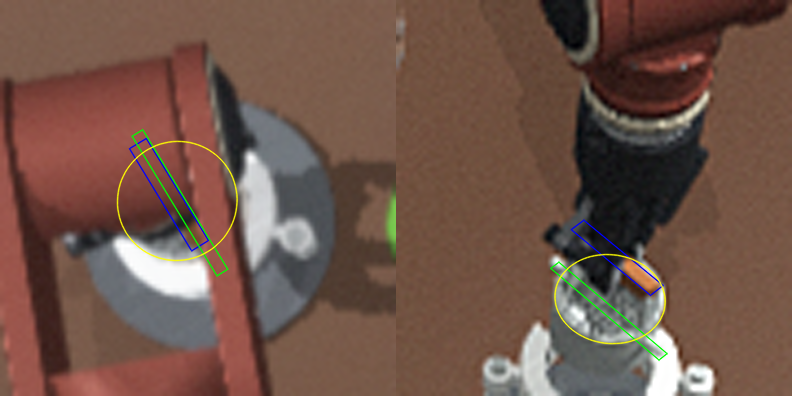

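```bash
python3 - <<'E'
from h import *
im=cv2.imread("pics/scene1.png")
p=np.array([.5148,.1623,.2464])
m=siftmodel(p[0],p[1],30.8,p[2]+.0195)
b=(300,145,50,75)
cv2.imwrite("pics/p4.png",np.hstack([overlay(im,"scene",b,8,[],"pics/x.png"),overlay(im,"scene",b,8,m+ringmodel(.5147,.1628,30.8),"pics/x.png")]))
E
```

```text
(no output)
```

View pics/p4.png

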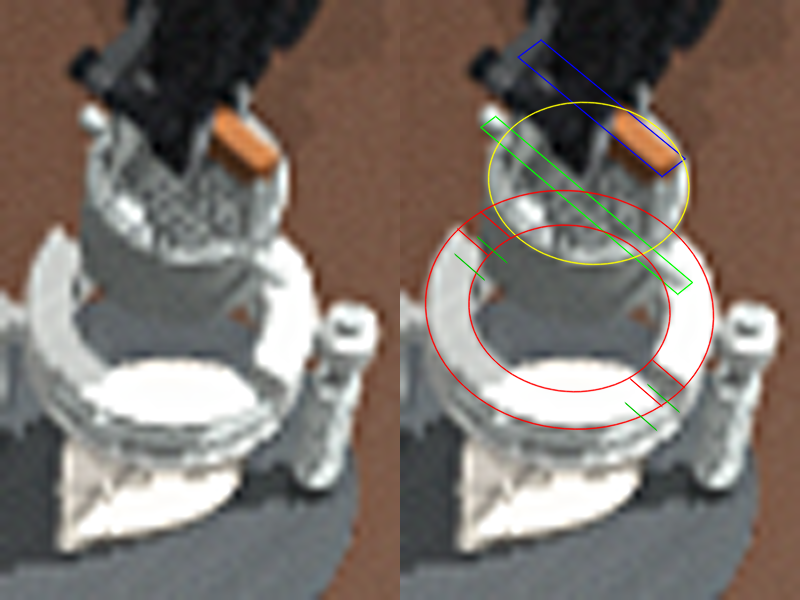

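Request:
apply_moves --commands '[{"linear":[0,0,0.01],"delta_rot":[0,0,0],"fingers":255},{"linear":[0,0,0.02],"delta_rot":[0,0,0],"fingers":255},{"linear":[0,0,0.03],"delta_rot":[0,0,0],"fingers":255},{"linear":[0,0,0.031],"delta_rot":[0,0,0],"fingers":255},{"linear":[0,0,0.031],"delta_rot":[0,0,0],"fingers":255},{"linear":[0,0,0.031],"delta_rot":[0,0,0],"fingers":255},{"linear":[0,0,0.031],"delta_rot":[0,0,0],"fingers":255},{"linear":[0,0,0.031],"delta_rot":[0,0,0],"fingers":255}]'

```text
time: 8.35
tool_pos: [0.515, 0.1627, 0.2159]
tool_rot: [0.0, 0.964, 0.265, 0.001]
contact_force: [0.8, -0.1, -2.6]
gripper_width: 0.129
```

```bash
cat >> h.py <<'E'
def look(out,ring=(.5147,.1628,30.8),n="scene",b=(300,145,50,75),dz=0):
    im=eyes.grab_frame(n)[:,:,::-1].copy()
    goal(*ring[:2],.2,ring[2])
    s,p,r=pose();X=r.as_matrix();yaw=np.degrees(np.arctan2(X[1,0],X[0,0]))
    m=siftmodel(p[0],p[1],yaw,p[2]+.0195)
    cv2.imwrite(out,np.hstack([overlay(im,n,b,8,[],"pics/x.png"),overlay(im,n,b,8,m+ringmodel(*ring,dz=dz),"pics/x.png")]))
    cv2.imwrite(out.replace('.png','_raw.png'),im)
E
python3 -c "
from h import *
look('pics/p5.png')"
```

```text
t 8.4 pos [0.515  0.1627 0.2158] yaw 30.79 F [-1.31  0.22 -3.91] w 0.127
lin [-0.0002 -0.0002  0.0158] rot [ 0.02 -0.05 -0.01] tilt 0.05 q6 1.2
```

View pics/p5.png

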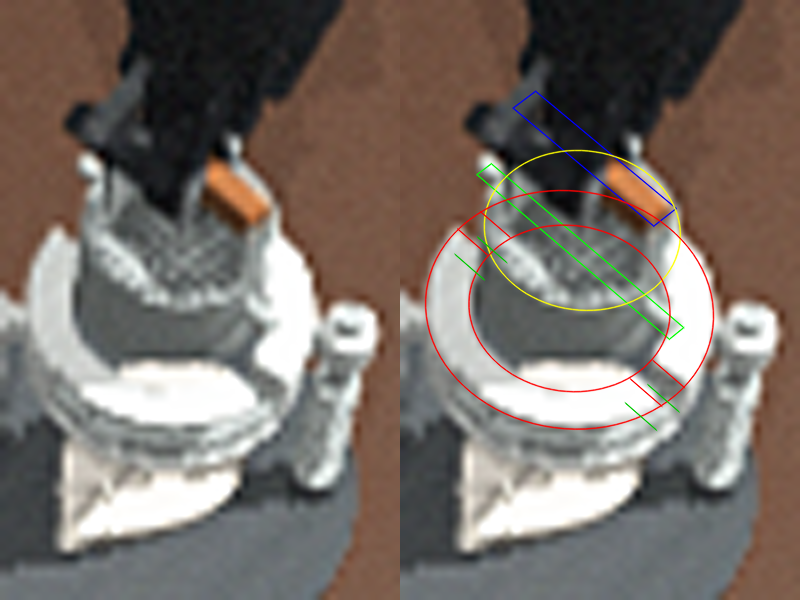

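```bash
python3 - <<'E'
from h import *
im=cv2.imread("pics/p5_raw.png")
p=np.array([.515,.1627,.2158])
def big(m,b=(304,160,36,42),k=14):
    return overlay(im,"scene",b,k,m,"pics/x.png")
m=siftmodel(p[0],p[1],30.8,p[2]+.0195)
th=np.linspace(0,2*np.pi,90)
m.append((np.c_[p[0]+.038*np.cos(th),p[1]+.038*np.sin(th),np.full(90,p[2]+.0195-.086)],(255,255,0)))
cv2.imwrite("pics/p6.png",big([])); cv2.imwrite("pics/p7.png",big(m))
# same at start
im=cv2.imread("pics/scene0.png")
m=siftmodel(.4797,-.144,32)
m.append((np.c_[.4797+.038*np.cos(th),-.144+.038*np.sin(th),np.full(90,0)],(255,255,0)))
cv2.imwrite("pics/p8.png",np.hstack([overlay(im,"scene",(213,185,32,40),12,[],"pics/x.png"),overlay(im,"scene",(213,185,32,40),12,m,"pics/x.png")]))
E
```

```text
(no output)
```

View pics/p6.png

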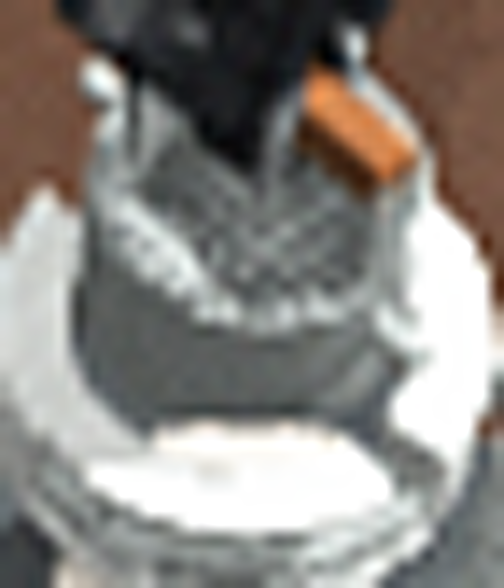

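View pics/p7.png

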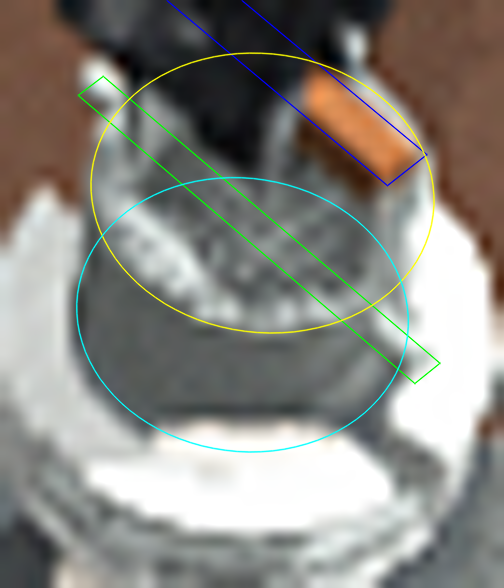

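View pics/p8.png

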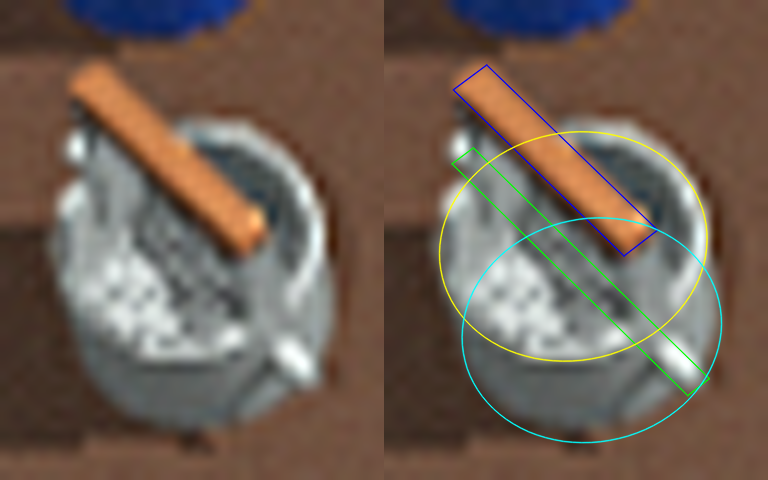

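```bash
python3 - <<'E'
from h import *
from scipy.ndimage import map_coordinates,gaussian_filter
th=np.linspace(0,2*np.pi,720,endpoint=False)
for n in("top","scene"):
    g=cv2.imread(f"pics/{n}0.png").astype(float).min(2)
    def inten(cx,cy,r,z):
        q=proj(n,np.c_[cx+r*np.cos(th),cy+r*np.sin(th),np.full(720,z)])
        return map_coordinates(g,[q[:,1],q[:,0]],order=1)
    for r0 in(.058,):
      # edge: inside bright, outside darker at +-2mm
      def sc(v):
        d=inten(v[0],v[1],r0-.002,.143)-inten(v[0],v[1],r0+.002,.143)
        return np.clip(d,0,80).mean()
      best=max(((sc((.5147+i*.0003,.1628+j*.0003)),i*.3,j*.3) for i in range(-14,15) for j in range(-14,15)))
      print(n,r0,best)
    def sc2(v):
        d=inten(v[0],v[1],.0425,.143)-inten(v[0],v[1],.0385,.143);return np.clip(d,0,80).mean()
    print(n,'inner',max(((sc2((.5147+i*.0003,.1628+j*.0003)),i*.3,j*.3) for i in range(-14,15) for j in range(-14,15))))
    # gap angle: profile at r=.049,z=.143
    for r in(.046,.050,.054):
        q=inten(.5147,.1628,r,.143);print([ (round(th[k]*57.3,1)) for k in range(720) if q[k]<200])
E
```

```text
top 0.058 (np.float64(70.65239686266159), 0.6, 0.6)Traceback (most recent call last):
  File "<stdin>", line 18, in <module>
  File "<stdin>", line 18, in <genexpr>
  File "<stdin>", line 17, in sc2
  File "<stdin>", line 7, in inten
  File "h.py", line 9, in proj
    p,M,t=cam(n);c=(np.atleast_2d(P)-t)@M
          ~~~^^^
  File "h.py", line 6, in cam
    p=eyes.camera_params(n);q=p['rotation']
ValueError: time passes only in moves, steps and waits
```

```bash
sed -i 's/^def cam(n):/from functools import lru_cache\n@lru_cache(None)\ndef cam(n):/' h.py; python3 - <<'E'
from h import *
from scipy.ndimage import map_coordinates
th=np.linspace(0,2*np.pi,720,endpoint=False)
for n in("top","scene"):
    g=cv2.imread(f"pics/{n}0.png").astype(float).min(2)
    def inten(cx,cy,r,z):
        q=proj(n,np.c_[cx+r*np.cos(th),cy+r*np.sin(th),np.full(720,z)])
        return map_coordinates(g,[q[:,1],q[:,0]],order=1)
    for nm,a,b in(("out",.056,.060),("in",.0425,.0385)):
        sc=lambda v:np.clip(inten(*v,a,.143)-inten(*v,b,.143),0,80).mean()
        L=sorted(((sc((.5147+i*.0004,.1628+j*.0004)),i*.4,j*.4) for i in range(-9,10) for j in range(-9,10)),reverse=True)[:8]
        print(n,nm,L[0],np.mean([l[1:] for l in L],0))
    for r in(.046,.050,.054):
        q=inten(.5147,.1628,r,.143);print([round(th[k]*57.3,1) for k in range(720) if q[k]<200])
print(state()['time'])
E
```

```text
top out (np.float64(70.60358659531926), 0.8, 0.4) [0.7 0.5]
top in (np.float64(43.251819231690725), 0.4, 0.8) [0.3 0.7]
[np.float64(24.5), np.float64(25.0), np.float64(25.5), np.float64(26.0), np.float64(26.5), np.float64(27.0), np.float64(27.5), np.float64(28.0), np.float64(28.5), np.float64(29.0), np.float64(29.5), np.float64(30.0), np.float64(30.5), np.float64(31.0), np.float64(31.5), np.float64(32.0), np.float64(32.5), np.float64(33.0), np.float64(33.5), np.float64(34.0), np.float64(34.5), np.float64(35.0), np.float64(35.5), np.float64(36.0), np.float64(36.5), np.float64(37.0), np.float64(37.5)]
[np.float64(27.5), np.float64(28.0), np.float64(28.5), np.float64(29.0), np.float64(29.5), np.float64(30.0), np.float64(30.5), np.float64(31.0), np.float64(31.5), np.float64(32.0), np.float64(32.5), np.float64(33.0), np.float64(33.5), np.float64(34.0), np.float64(34.5), np.float64(35.0), np.float64(35.5), np.float64(36.0), np.float64(36.5), np.float64(37.0), np.float64(37.5), np.float64(38.0), np.float64(204.5), np.float64(205.0), np.float64(205.5), np.float64(206.0), np.float64(206.5), n
[... 4261 characters left out ...]
p.float64(38.0), np.float64(38.5), np.float64(39.0), np.float64(39.5), np.float64(40.0), np.float64(202.5), np.float64(203.0), np.float64(203.5), np.float64(204.0), np.float64(204.5), np.float64(205.0), np.float64(205.5), np.float64(206.0), np.float64(206.5), np.float64(207.0), np.float64(207.5), np.float64(208.0), np.float64(208.5), np.float64(209.0), np.float64(209.5), np.float64(210.0), np.float64(210.5), np.float64(211.0), np.float64(211.5), np.float64(212.0), np.float64(212.5), np.float64(213.0), np.float64(213.5), np.float64(214.0), np.float64(214.5), np.float64(215.0), np.float64(215.5), np.float64(216.0), np.float64(216.5), np.float64(217.0), np.float64(217.5), np.float64(218.0)]
8.4
```

Refined ring estimate is (0.5151, 0.1636), gap axis 31.4°. I'll correct to that and lower until the lugs are just above the ring top.

```bash
python3 -c "
from h import *
goal(.5151,.1636,.188,31.4)"
```

```text
t 8.4 pos [0.515  0.1627 0.2158] yaw 30.79 F [-1.31  0.22 -3.91] w 0.127
lin [ 0.0005 -0.0007  0.0278] rot [ 0.02 -0.05 -0.61] tilt 0.05 q6 1.2
```

Request:
apply_moves --commands '[{"linear":[0.0005,-0.0007,0],"delta_rot":[0,0,-0.6],"fingers":255},{"linear":[0.0005,-0.0007,0.004],"delta_rot":[0,0,-0.6],"fingers":255},{"linear":[0.0005,-0.0007,0.008],"delta_rot":[0,0,-0.6],"fingers":255},{"linear":[0.0005,-0.0007,0.012],"delta_rot":[0,0,-0.6],"fingers":255},{"linear":[0.0005,-0.0007,0.016],"delta_rot":[0,0,-0.6],"fingers":255},{"linear":[0.0005,-0.0007,0.02],"delta_rot":[0,0,-0.6],"fingers":255},{"linear":[0.0005,-0.0007,0.024],"delta_rot":[0,0,-0.6],"fingers":255},{"linear":[0.0005,-0.0007,0.028],"delta_rot":[0,0,-0.6],"fingers":255}]'

```text
time: 9.2
tool_pos: [0.5148, 0.1635, 0.1869]
tool_rot: [0.0, 0.963, 0.271, -0.0]
contact_force: [-0.8, 0.4, -3.4]
gripper_width: 0.134
```

```bash
python3 -c "
from h import *
look('pics/p9.png',(.5151,.1636,31.4))"
```

```text
t 9.25 pos [0.5144 0.1635 0.1861] yaw 31.39 F [-0.98  0.4  -3.72] w 0.125
lin [ 0.0007  0.0002 -0.0139] rot [-0.03  0.07 -0.01] tilt 0.08 q6 1.19
```

View pics/p9.png

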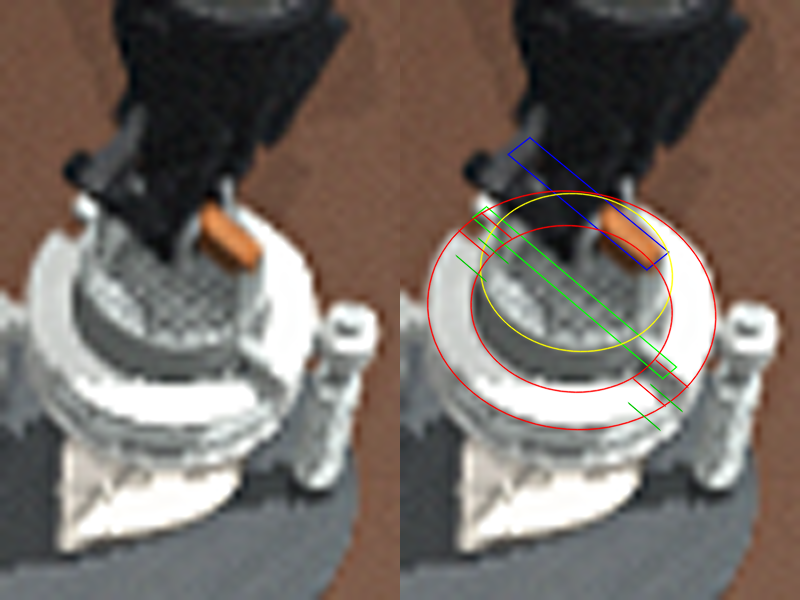

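No contact forces so far, and the lugs line up with the gaps. Lowering slowly.

Request:
apply_moves --commands '[{"linear":[0.0004,0,0.001],"delta_rot":[0,0,0],"fingers":255},{"linear":[0.0004,0,0.002],"delta_rot":[0,0,0],"fingers":255},{"linear":[0.0004,0,0.003],"delta_rot":[0,0,0],"fingers":255},{"linear":[0.0004,0,0.004],"delta_rot":[0,0,0],"fingers":255},{"linear":[0.0004,0,0.005],"delta_rot":[0,0,0],"fingers":255},{"linear":[0.0004,0,0.006],"delta_rot":[0,0,0],"fingers":255},{"linear":[0.0004,0,0.007],"delta_rot":[0,0,0],"fingers":255},{"linear":[0.0004,0,0.008],"delta_rot":[0,0,0],"fingers":255}]'

```text
time: 10.05
tool_pos: [0.5151, 0.1637, 0.1792]
tool_rot: [0.0, 0.963, 0.271, 0.0]
contact_force: [0.3, -0.4, -3.5]
gripper_width: 0.129
```

```bash
python3 -c "
from h import *
look('pics/p10.png',(.5151,.1636,31.4));print(state()['ft_torque'])"
```

```text
t 10.1 pos [0.515  0.1637 0.179 ] yaw 31.39 F [ 0.47  0.   -2.64] w 0.128
lin [-0.      0.0002 -0.021 ] rot [-0.01  0.02 -0.01] tilt 0.02 q6 1.19
[-1.15796297e-02 -5.55356693e-02 -1.61822530e-05]
```

View pics/p10.png

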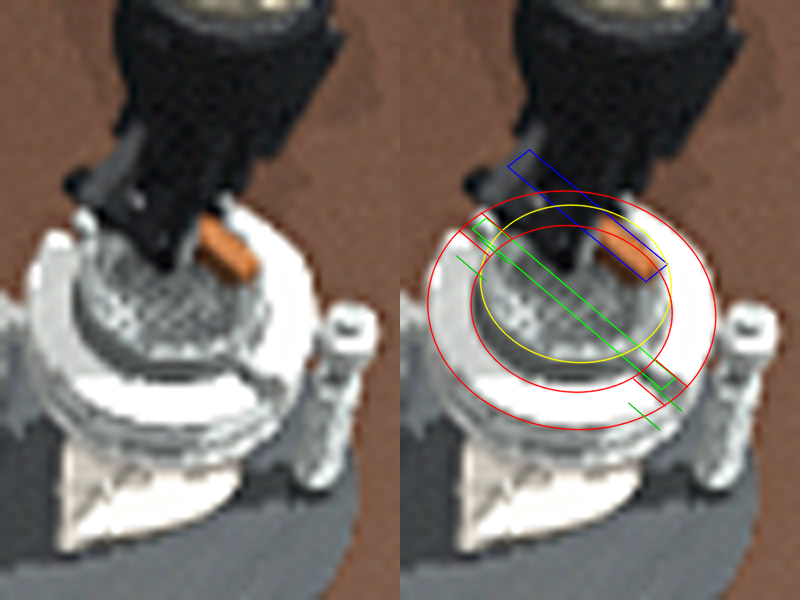

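Request:
apply_moves --commands '[{"linear":[0,0,0.001],"delta_rot":[0,0,0],"fingers":255},{"linear":[0,0,0.002],"delta_rot":[0,0,0],"fingers":255},{"linear":[0,0,0.003],"delta_rot":[0,0,0],"fingers":255},{"linear":[0,0,0.004],"delta_rot":[0,0,0],"fingers":255},{"linear":[0,0,0.005],"delta_rot":[0,0,0],"fingers":255},{"linear":[0,0,0.006],"delta_rot":[0,0,0],"fingers":255},{"linear":[0,0,0.007],"delta_rot":[0,0,0],"fingers":255},{"linear":[0,0,0.008],"delta_rot":[0,0,0],"fingers":255}]'

```text
time: 10.9
tool_pos: [0.5151, 0.1638, 0.1712]
tool_rot: [-0.0, 0.963, 0.271, 0.0]
contact_force: [-0.0, 0.0, -2.9]
gripper_width: 0.129
```

```bash
python3 -c "
from h import *
look('pics/p11.png',(.5151,.1636,31.4));print(state()['ft_torque'])"
```

```text
t 10.95 pos [0.515  0.1637 0.171 ] yaw 31.39 F [ 0.72  0.7  -4.  ] w 0.133
lin [-0.      0.0001 -0.029 ] rot [-0.01  0.02 -0.01] tilt 0.02 q6 1.19
[0.03048798 0.00924676 0.00928686]
```

View pics/p11.png

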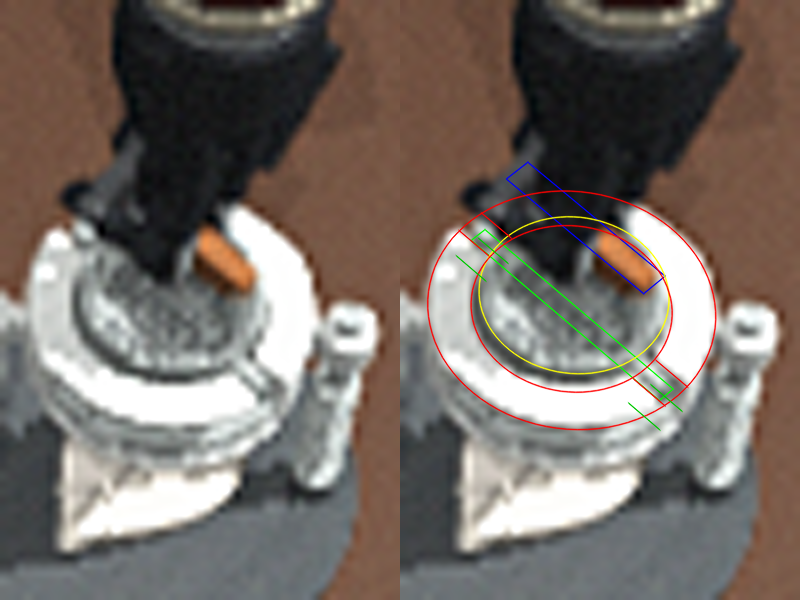

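The right-hand lug now sits inside its gap at about (265,380), with no change in force. Continuing down to the shelf with a light preload.

Request:
apply_moves --commands '[{"linear":[0,0,0.0015],"delta_rot":[0,0,0],"fingers":255},{"linear":[0,0,0.003],"delta_rot":[0,0,0],"fingers":255},{"linear":[0,0,0.0045],"delta_rot":[0,0,0],"fingers":255},{"linear":[0,0,0.006],"delta_rot":[0,0,0],"fingers":255},{"linear":[0,0,0.007],"delta_rot":[0,0,0],"fingers":255},{"linear":[0,0,0.008],"delta_rot":[0,0,0],"fingers":255},{"linear":[0,0,0.009],"delta_rot":[0,0,0],"fingers":255},{"linear":[0,0,0.01],"delta_rot":[0,0,0],"fingers":255}]'

```text
time: 11.75
tool_pos: [0.5152, 0.1638, 0.1613]
tool_rot: [-0.0, 0.963, 0.271, 0.0]
contact_force: [0.3, 0.5, -1.3]
gripper_width: 0.128
```

Request:
apply_moves --commands '[{"linear":[0,0,0.001],"delta_rot":[0,0,0],"fingers":255},{"linear":[0,0,0.002],"delta_rot":[0,0,0],"fingers":255},{"linear":[0,0,0.003],"delta_rot":[0,0,0],"fingers":255},{"linear":[0,0,0.004],"delta_rot":[0,0,0],"fingers":255},{"linear":[0,0,0.005],"delta_rot":[0,0,0],"fingers":255},{"linear":[0,0,0.006],"delta_rot":[0,0,0],"fingers":255},{"linear":[0,0,0.0065],"delta_rot":[0,0,0],"fingers":255},{"linear":[0,0,0.0065],"delta_rot":[0,0,0],"fingers":255}]'

```text
time: 12.55
tool_pos: [0.5152, 0.1638, 0.155]
tool_rot: [0.0, 0.963, 0.271, 0.0]
contact_force: [-1.0, -0.8, 0.8]
gripper_width: 0.133
```

```bash
python3 -c "
from h import *
look('pics/p12.png',(.5151,.1636,31.4),dz=.0065);print(state()['ft_torque'])"
```

```text
t 12.6 pos [0.5153 0.1638 0.155 ] yaw 31.39 F [-1.08 -0.34  0.98] w 0.131
lin [-0.0002  0.0001 -0.045 ] rot [ 0.01 -0.02 -0.01] tilt 0.02 q6 1.19
[-0.03580935  0.22055907  0.03224967]
```

View pics/p12.png

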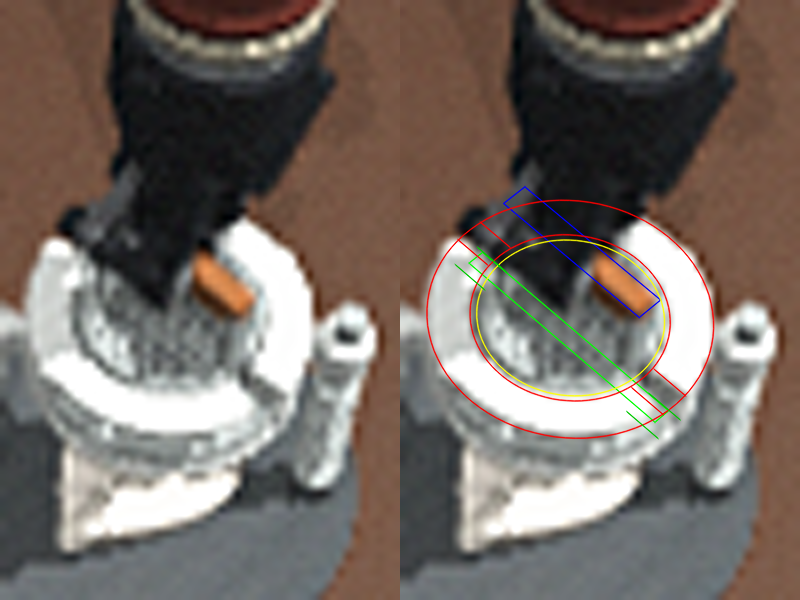

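Contact came at the predicted height (TCP 0.1615), and the ring is now pressed down about 6.5 mm. I'll twist clockwise: 14° first, then short steps smaller than the lug's play in the notch.

Request:
apply_moves --commands '[{"linear":[0,0,0],"delta_rot":[0,0,2],"fingers":255},{"linear":[0,0,0],"delta_rot":[0,0,4],"fingers":255},{"linear":[0,0,0],"delta_rot":[0,0,6],"fingers":255},{"linear":[0,0,0],"delta_rot":[0,0,8],"fingers":255},{"linear":[0,0,0],"delta_rot":[0,0,10],"fingers":255},{"linear":[0,0,0],"delta_rot":[0,0,12],"fingers":255},{"linear":[0,0,0],"delta_rot":[0,0,14],"fingers":255},{"linear":[0,0,0],"delta_rot":[0,0,14],"fingers":255}]'

```text
time: 13.4
tool_pos: [0.5158, 0.1637, 0.1553]
tool_rot: [0.0, 0.989, 0.151, 0.001]
contact_force: [0.5, 0.2, 0.8]
gripper_width: 0.132
```

```bash
python3 -c "
from h import *
look('pics/p13.png',(.5151,.1636,31.4),dz=.0065);print(state()['ft_torque'])"
```

```text
t 13.45 pos [0.5158 0.1637 0.1553] yaw 17.42 F [ 0.46 -1.02  0.26] w 0.125
lin [-0.0006 -0.0001 -0.0448] rot [  0.04  -0.09 -13.98] tilt 0.1 q6 1.44
[-0.16387349 -0.13666202 -0.10840872]
```

View pics/p13.png

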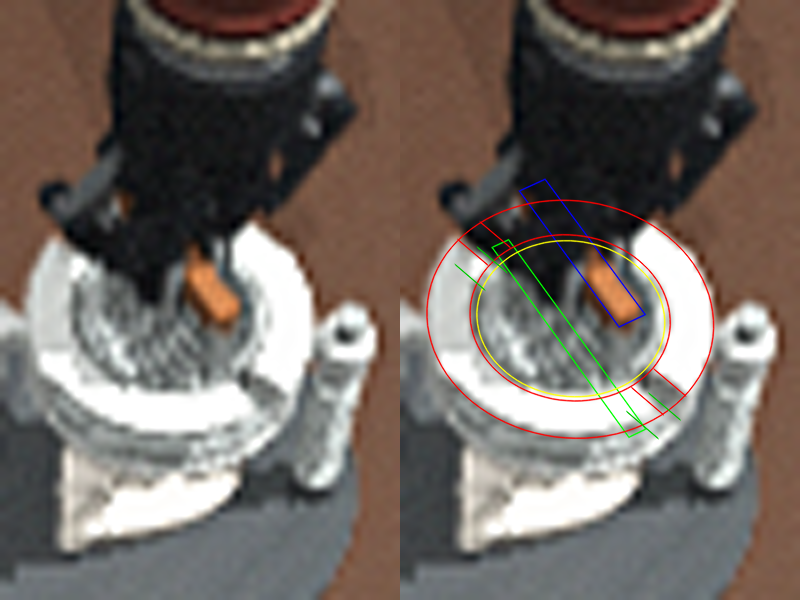

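Request:
apply_moves --commands '[{"linear":[0,0,0],"delta_rot":[0,0,0.7],"fingers":255},{"linear":[0,0,0],"delta_rot":[0,0,1.4],"fingers":255},{"linear":[0,0,0],"delta_rot":[0,0,2.1],"fingers":255},{"linear":[0,0,0],"delta_rot":[0,0,2.8],"fingers":255},{"linear":[0,0,0],"delta_rot":[0,0,3.5],"fingers":255},{"linear":[0,0,0],"delta_rot":[0,0,4],"fingers":255},{"linear":[0,0,0],"delta_rot":[0,0,4],"fingers":255},{"linear":[0,0,0],"delta_rot":[0,0,4],"fingers":255}]'

```text
time: 14.25
tool_pos: [0.5151, 0.1638, 0.1548]
tool_rot: [-0.0, 0.993, 0.117, -0.0]
contact_force: [0.3, -0.3, 1.0]
gripper_width: 0.13
```

```bash
python3 -c "
from h import *
goal(.5151,.1636,.155,31.4);print(state()['ft_torque'])"
```

```text
t 14.25 pos [0.5151 0.1638 0.1548] yaw 13.39 F [ 0.34 -0.29  0.97] w 0.13
lin [-0.      0.0002 -0.0002] rot [-1.000e-02  1.000e-02 -1.801e+01] tilt 0.01 q6 1.51
[-0.05218478 -0.07844265  0.05351308]
```

Fz still about +1, so no drop yet at 18°.

Request:
apply_moves --commands '[{"linear":[0,0,0],"delta_rot":[0,0,0.7],"fingers":255},{"linear":[0,0,0],"delta_rot":[0,0,1.4],"fingers":255},{"linear":[0,0,0],"delta_rot":[0,0,2.1],"fingers":255},{"linear":[0,0,0],"delta_rot":[0,0,2.8],"fingers":255},{"linear":[0,0,0],"delta_rot":[0,0,3.5],"fingers":255},{"linear":[0,0,0],"delta_rot":[0,0,4],"fingers":255},{"linear":[0,0,0],"delta_rot":[0,0,4],"fingers":255},{"linear":[0,0,0],"delta_rot":[0,0,4],"fingers":255}]'

```text
time: 15.05
tool_pos: [0.5151, 0.1638, 0.1548]
tool_rot: [0.0, 0.997, 0.082, -0.0]
contact_force: [-0.8, 1.2, 0.4]
gripper_width: 0.129
```

```bash
python3 -c "
from h import *
goal(.5151,.1636,.155,31.4);print(state()['ft_torque'])"
```

```text
t 15.05 pos [0.5151 0.1638 0.1548] yaw 9.38 F [-0.75  1.2   0.41] w 0.129
lin [-0.      0.0002 -0.0002] rot [-0.000e+00  1.000e-02 -2.202e+01] tilt 0.01 q6 1.58
[0.06030118 0.03211766 0.10333228]
```

Request:
apply_moves --commands '[{"linear":[0,0,0],"delta_rot":[0,0,0.7],"fingers":255},{"linear":[0,0,0],"delta_rot":[0,0,1.4],"fingers":255},{"linear":[0,0,0],"delta_rot":[0,0,2.1],"fingers":255},{"linear":[0,0,0],"delta_rot":[0,0,2.8],"fingers":255},{"linear":[0,0,0],"delta_rot":[0,0,3.5],"fingers":255},{"linear":[0,0,0],"delta_rot":[0,0,4],"fingers":255},{"linear":[0,0,0],"delta_rot":[0,0,4],"fingers":255},{"linear":[0,0,0],"delta_rot":[0,0,4],"fingers":255}]'

```text
time: 15.85
tool_pos: [0.5152, 0.1637, 0.1548]
tool_rot: [-0.0, 0.999, 0.047, 0.0]
contact_force: [-0.2, -0.2, 0.8]
gripper_width: 0.129
```

```bash
python3 -c "
from h import *
look('pics/p14.png',(.5151,.1636,31.4),dz=.0065);print(state()['ft_torque'])"
```

```text
t 15.9 pos [0.5152 0.1637 0.1548] yaw 5.38 F [0.26 0.29 1.05] w 0.131
lin [-0.0001  0.0001 -0.0452] rot [  0.    -0.   -26.02] tilt 0.0 q6 1.65
[-0.0022643  -0.01580722  0.05328261]
```

View pics/p14.png

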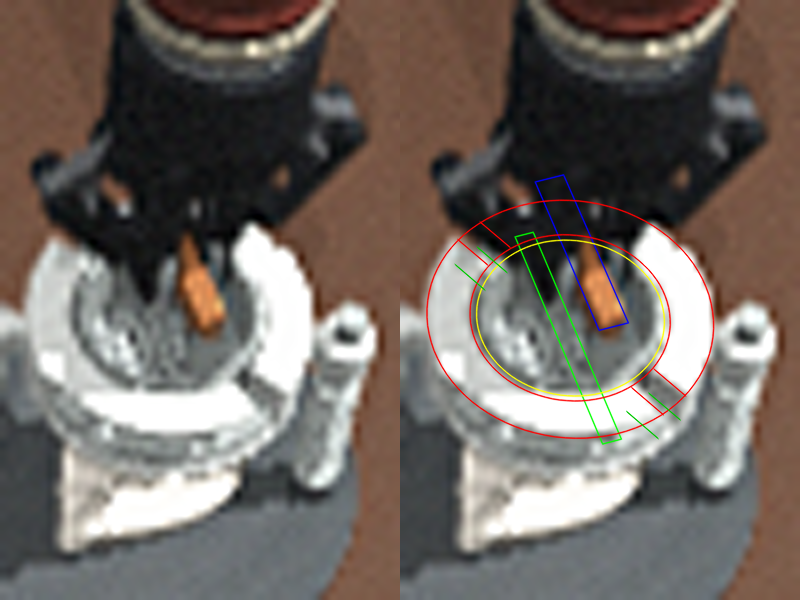

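Request:
apply_moves --commands '[{"linear":[0,0,0],"delta_rot":[0,0,0.7],"fingers":255},{"linear":[0,0,0],"delta_rot":[0,0,1.4],"fingers":255},{"linear":[0,0,0],"delta_rot":[0,0,2.1],"fingers":255},{"linear":[0,0,0],"delta_rot":[0,0,2.8],"fingers":255},{"linear":[0,0,0],"delta_rot":[0,0,3.5],"fingers":255},{"linear":[0,0,0],"delta_rot":[0,0,4],"fingers":255},{"linear":[0,0,0],"delta_rot":[0,0,4],"fingers":255},{"linear":[0,0,0],"delta_rot":[0,0,4],"fingers":255}]'

```text
time: 16.7
tool_pos: [0.5151, 0.1638, 0.1548]
tool_rot: [-0.0, 1.0, 0.012, -0.0]
contact_force: [-0.3, -0.1, 0.9]
gripper_width: 0.127
```

```bash
python3 -c "
from h import *
goal(.5151,.1636,.155,31.4);print(state()['ft_torque'])"
```

```text
t 16.7 pos [0.5151 0.1638 0.1548] yaw 1.38 F [-0.28 -0.14  0.92] w 0.127
lin [-0.      0.0002 -0.0002] rot [ -0.     0.   -30.02] tilt 0.0 q6 1.72
[0.02131281 0.00290022 0.0324535 ]
```

Request:
apply_moves --commands '[{"linear":[0,0,0],"delta_rot":[0,0,0.7],"fingers":255},{"linear":[0,0,0],"delta_rot":[0,0,1.4],"fingers":255},{"linear":[0,0,0],"delta_rot":[0,0,2.1],"fingers":255},{"linear":[0,0,0],"delta_rot":[0,0,2.8],"fingers":255},{"linear":[0,0,0],"delta_rot":[0,0,3.5],"fingers":255},{"linear":[0,0,0],"delta_rot":[0,0,4],"fingers":255},{"linear":[0,0,0],"delta_rot":[0,0,4],"fingers":255},{"linear":[0,0,0],"delta_rot":[0,0,4],"fingers":255}]'

```text
time: 17.5
tool_pos: [0.5151, 0.1638, 0.1548]
tool_rot: [-0.0, 1.0, -0.023, 0.0]
contact_force: [-0.3, -0.7, 1.2]
gripper_width: 0.128
```

```bash
python3 -c "
from h import *
goal(.5151,.1636,.155,31.4);print(state()['ft_torque'])"
```

```text
t 17.5 pos [0.5151 0.1638 0.1548] yaw -2.62 F [-0.29 -0.75  1.23] w 0.128
lin [-0.      0.0002 -0.0002] rot [ -0.    -0.   -34.02] tilt 0.0 q6 1.79
[-0.04028602 -0.0266517   0.0150388 ]
```

Request:
apply_moves --commands '[{"linear":[0,0,0],"delta_rot":[0,0,0.7],"fingers":255},{"linear":[0,0,0],"delta_rot":[0,0,1.4],"fingers":255},{"linear":[0,0,0],"delta_rot":[0,0,2.1],"fingers":255},{"linear":[0,0,0],"delta_rot":[0,0,2.8],"fingers":255},{"linear":[0,0,0],"delta_rot":[0,0,3.5],"fingers":255},{"linear":[0,0,0],"delta_rot":[0,0,4],"fingers":255},{"linear":[0,0,0],"delta_rot":[0,0,4],"fingers":255},{"linear":[0,0,0],"delta_rot":[0,0,4],"fingers":255}]'

```text
time: 18.3
tool_pos: [0.5152, 0.1638, 0.1548]
tool_rot: [-0.0, 0.998, -0.058, 0.0]
contact_force: [-0.5, -0.1, 1.4]
gripper_width: 0.126
```

```bash
python3 -c "
from h import *
look('pics/p15.png',(.5151,.1636,31.4),dz=.0065);print(state()['ft_torque'])"
```

```text
t 18.35 pos [0.5151 0.1638 0.1548] yaw -6.61 F [-0.51  0.68  1.23] w 0.129
lin [-0.      0.0002 -0.0452] rot [ -0.     0.   -38.01] tilt 0.0 q6 1.86
[0.0053228  0.0098417  0.02802367]
```

View pics/p15.png

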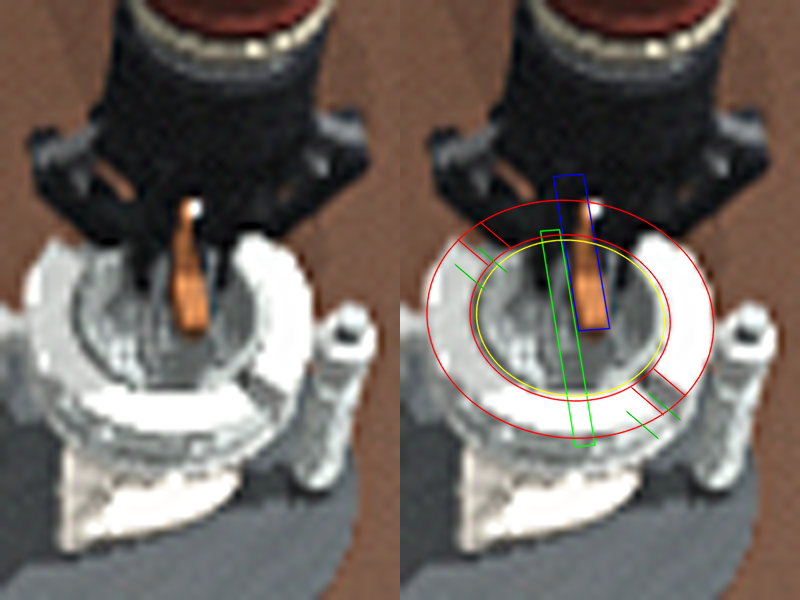

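Fz is still about +1.2 and the bar follows the tool, so I'll continue.

Request:
apply_moves --commands '[{"linear":[0,0,0],"delta_rot":[0,0,0.7],"fingers":255},{"linear":[0,0,0],"delta_rot":[0,0,1.4],"fingers":255},{"linear":[0,0,0],"delta_rot":[0,0,2.1],"fingers":255},{"linear":[0,0,0],"delta_rot":[0,0,2.8],"fingers":255},{"linear":[0,0,0],"delta_rot":[0,0,3.5],"fingers":255},{"linear":[0,0,0],"delta_rot":[0,0,4],"fingers":255},{"linear":[0,0,0],"delta_rot":[0,0,4],"fingers":255},{"linear":[0,0,0],"delta_rot":[0,0,4],"fingers":255}]'

```text
time: 19.15
tool_pos: [0.5152, 0.1638, 0.1548]
tool_rot: [-0.0, 0.996, -0.093, 0.0]
contact_force: [-0.1, 0.1, 1.1]
gripper_width: 0.128
```

```bash
python3 -c "
from h import *
goal(.5151,.1636,.155,31.4);print(state()['ft_torque'])"
```

```text
t 19.15 pos [0.5152 0.1638 0.1548] yaw -10.62 F [-0.08  0.06  1.09] w 0.128
lin [-0.      0.0002 -0.0002] rot [ -0.    -0.   -42.02] tilt 0.0 q6 1.93
[0.0121074  0.02121999 0.00728055]
```

Request:
apply_moves --commands '[{"linear":[0,0,0],"delta_rot":[0,0,0.7],"fingers":255},{"linear":[0,0,0],"delta_rot":[0,0,1.4],"fingers":255},{"linear":[0,0,0],"delta_rot":[0,0,2.1],"fingers":255},{"linear":[0,0,0],"delta_rot":[0,0,2.8],"fingers":255},{"linear":[0,0,0],"delta_rot":[0,0,3.5],"fingers":255},{"linear":[0,0,0],"delta_rot":[0,0,4],"fingers":255},{"linear":[0,0,0],"delta_rot":[0,0,4],"fingers":255},{"linear":[0,0,0],"delta_rot":[0,0,4],"fingers":255}]'

```text
time: 19.95
tool_pos: [0.5151, 0.1638, 0.1548]
tool_rot: [-0.0, 0.992, -0.127, -0.0]
contact_force: [1.3, 0.4, 1.3]
gripper_width: 0.126
```

```bash
python3 -c "
from h import *
goal(.5151,.1636,.155,31.4);print(state()['ft_torque'])"
```

```text
t 19.95 pos [0.5151 0.1638 0.1548] yaw -14.62 F [1.27 0.38 1.33] w 0.126
lin [ 0.      0.0002 -0.0002] rot [ -0.     0.   -46.02] tilt 0.0 q6 2.0
[-0.05194533 -0.02301163  0.02381623]
```

Request:
apply_moves --commands '[{"linear":[0,0,0],"delta_rot":[0,0,0.7],"fingers":255},{"linear":[0,0,0],"delta_rot":[0,0,1.4],"fingers":255},{"linear":[0,0,0],"delta_rot":[0,0,2.1],"fingers":255},{"linear":[0,0,0],"delta_rot":[0,0,2.8],"fingers":255},{"linear":[0,0,0],"delta_rot":[0,0,3.5],"fingers":255},{"linear":[0,0,0],"delta_rot":[0,0,4],"fingers":255},{"linear":[0,0,0],"delta_rot":[0,0,4],"fingers":255},{"linear":[0,0,0],"delta_rot":[0,0,4],"fingers":255}]'

```text
time: 20.75
tool_pos: [0.5152, 0.1637, 0.1548]
tool_rot: [-0.0, 0.987, -0.162, 0.0]
contact_force: [0.7, -0.7, 1.7]
gripper_width: 0.131
```

```bash
python3 -c "
from h import *
goal(.5151,.1636,.155,31.4);print(state()['ft_torque'])"
```

```text
t 20.75 pos [0.5152 0.1637 0.1548] yaw -18.62 F [ 0.68 -0.67  1.67] w 0.131
lin [-0.      0.0001 -0.0002] rot [ -0.    -0.   -50.02] tilt 0.0 q6 2.07
[0.00317448 0.00914714 0.06983077]
```

Request:
apply_moves --commands '[{"linear":[0,0,0],"delta_rot":[0,0,0.7],"fingers":255},{"linear":[0,0,0],"delta_rot":[0,0,1.4],"fingers":255},{"linear":[0,0,0],"delta_rot":[0,0,2.1],"fingers":255},{"linear":[0,0,0],"delta_rot":[0,0,2.8],"fingers":255},{"linear":[0,0,0],"delta_rot":[0,0,3.5],"fingers":255},{"linear":[0,0,0],"delta_rot":[0,0,4],"fingers":255},{"linear":[0,0,0],"delta_rot":[0,0,4],"fingers":255},{"linear":[0,0,0],"delta_rot":[0,0,4],"fingers":255}]'

```text
time: 21.55
tool_pos: [0.5152, 0.1638, 0.1548]
tool_rot: [-0.0, 0.981, -0.196, 0.0]
contact_force: [-0.1, 0.1, 1.0]
gripper_width: 0.131
```

```bash
python3 -c "
from h import *
look('pics/p16.png',(.5151,.1636,31.4),dz=.0065);print(state()['ft_torque'])"
```

```text
t 21.6 pos [0.5151 0.1637 0.1548] yaw -22.62 F [-0.4  -0.37  1.64] w 0.128
lin [ 0.      0.0001 -0.0452] rot [  0.     0.   -54.02] tilt 0.0 q6 2.14
[-0.05658835 -0.0314704  -0.04015323]
```

View pics/p16.png

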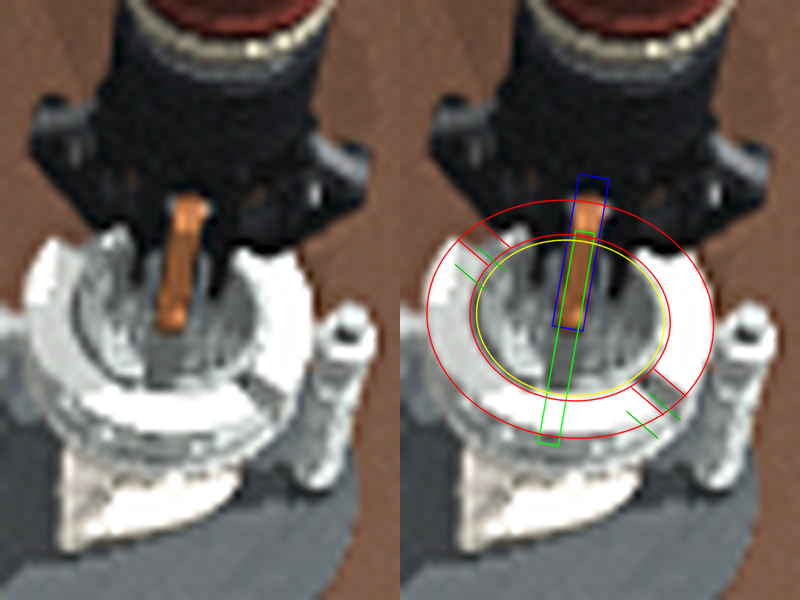

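Request:
apply_moves --commands '[{"linear":[0,0,0],"delta_rot":[0,0,0.7],"fingers":255},{"linear":[0,0,0],"delta_rot":[0,0,1.4],"fingers":255},{"linear":[0,0,0],"delta_rot":[0,0,2.1],"fingers":255},{"linear":[0,0,0],"delta_rot":[0,0,2.8],"fingers":255},{"linear":[0,0,0],"delta_rot":[0,0,3.5],"fingers":255},{"linear":[0,0,0],"delta_rot":[0,0,4],"fingers":255},{"linear":[0,0,0],"delta_rot":[0,0,4],"fingers":255},{"linear":[0,0,0],"delta_rot":[0,0,4],"fingers":255}]'

```text
time: 22.4
tool_pos: [0.5151, 0.1637, 0.1548]
tool_rot: [0.0, 0.973, -0.23, -0.0]
contact_force: [-0.3, 0.3, 2.3]
gripper_width: 0.132
```

```bash
python3 -c "
from h import *
goal(.5151,.1636,.155,31.4);print(state()['ft_torque'])"
```

```text
t 22.4 pos [0.5151 0.1637 0.1548] yaw -26.62 F [-0.33  0.27  2.3 ] w 0.132
lin [ 0.      0.0001 -0.0002] rot [  0.     0.   -58.02] tilt 0.0 q6 2.21
[-0.03488671  0.01896508  0.07422428]
```

Request:
apply_moves --commands '[{"linear":[0,0,0],"delta_rot":[0,0,0.7],"fingers":255},{"linear":[0,0,0],"delta_rot":[0,0,1.4],"fingers":255},{"linear":[0,0,0],"delta_rot":[0,0,2.1],"fingers":255},{"linear":[0,0,0],"delta_rot":[0,0,2.8],"fingers":255},{"linear":[0,0,0],"delta_rot":[0,0,3.5],"fingers":255},{"linear":[0,0,0],"delta_rot":[0,0,4],"fingers":255},{"linear":[0,0,0],"delta_rot":[0,0,4],"fingers":255},{"linear":[0,0,0],"delta_rot":[0,0,4],"fingers":255}]'

```text
time: 23.2
tool_pos: [0.5151, 0.1637, 0.1548]
tool_rot: [0.0, 0.965, -0.264, -0.0]
contact_force: [0.3, -0.7, 1.1]
gripper_width: 0.128
```

```bash
python3 -c "
from h import *
look('pics/p17.png',(.5151,.1636,31.4),dz=.0065);print(state()['ft_torque'])"
```

```text
t 23.25 pos [0.5151 0.1637 0.1548] yaw -30.61 F [-0.03 -1.11  0.51] w 0.127
lin [ 0.      0.0001 -0.0452] rot [ 1.000e-02  0.000e+00 -6.201e+01] tilt 0.01 q6 2.28
[-0.15483316  0.05006486  0.08340239]
```

View pics/p17.png

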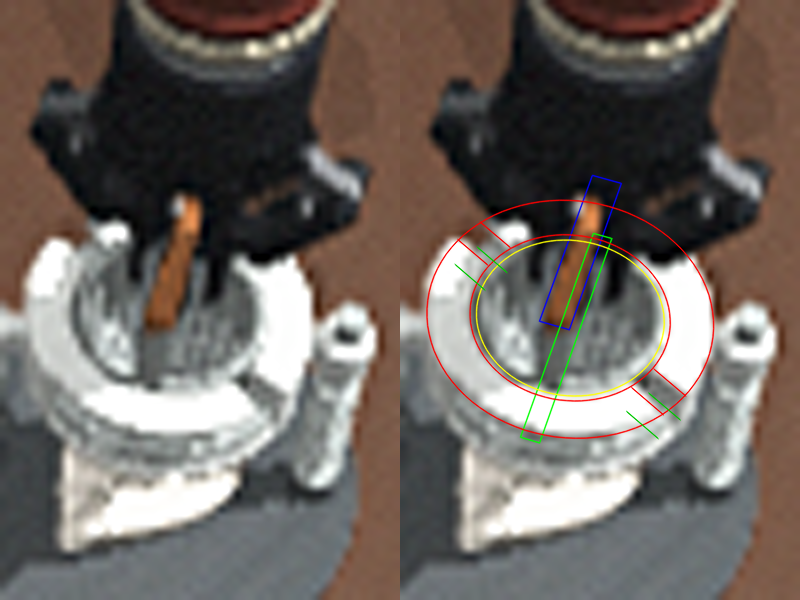

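```bash
python3 - <<'E'
from h import *
a=[]
for f,yaw in(("p16",-22.62),("p17",-30.61)):
    im=cv2.imread(f"pics/{f}_raw.png")
    a.append(overlay(im,"scene",(302,160,32,44),12,[],"pics/x.png"))
    c=im[165:190,310:335].astype(int);hsv=cv2.cvtColor(im,cv2.COLOR_BGR2HSV)[165:190,310:335]
    m=(c[:,:,2]-c[:,:,0]>50)&(c[:,:,2]>90)
    k,l,st,ce=cv2.connectedComponentsWithStats(m.astype(np.uint8));i=1+np.argmax(st[1:,4])
    ys,xs=np.where(l==i);P=np.c_[xs+310,ys+165]
    W=unproj("scene",P,.1548+.0195+.008);e,v=np.linalg.eigh(np.cov(W[:,:2].T));d=v[:,1]
    print(f,len(P),W.mean(0),np.degrees(np.arctan2(d[1],d[0]))%180-180,'len',np.sqrt(12*e))
cv2.imwrite("pics/p18.png",np.hstack(a))
E
```

```text
p16 55 [0.52038225 0.16279579 0.1823    ] -23.546744704175325 len [0.01072103 0.06335473]
p17 48 [0.52290992 0.159621   0.1823    ] -28.035950472246185 len [0.00997338 0.06166029]
```

View pics/p18.png

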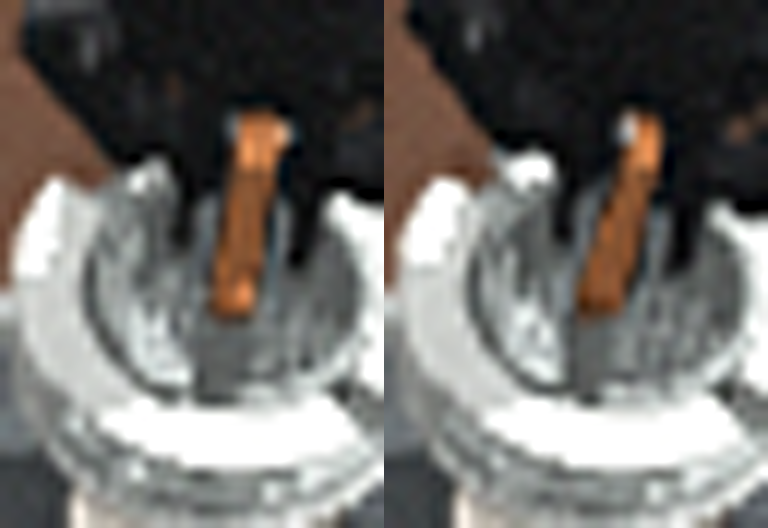

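The flat pads fix the bar's yaw, since the gripper opening hasn't changed. The ring is still down, so no drop yet. Continuing.

Request:
apply_moves --commands '[{"linear":[0,0,0],"delta_rot":[0,0,0.7],"fingers":255},{"linear":[0,0,0],"delta_rot":[0,0,1.4],"fingers":255},{"linear":[0,0,0],"delta_rot":[0,0,2.1],"fingers":255},{"linear":[0,0,0],"delta_rot":[0,0,2.8],"fingers":255},{"linear":[0,0,0],"delta_rot":[0,0,3.5],"fingers":255},{"linear":[0,0,0],"delta_rot":[0,0,4],"fingers":255},{"linear":[0,0,0],"delta_rot":[0,0,4],"fingers":255},{"linear":[0,0,0],"delta_rot":[0,0,4],"fingers":255}]'

```text
time: 24.05
tool_pos: [0.5152, 0.1638, 0.1548]
tool_rot: [-0.0, 0.955, -0.297, 0.0]
contact_force: [-0.1, -2.0, 1.5]
gripper_width: 0.128
```

```bash
python3 -c "
from h import *
look('pics/p19.png',(.5151,.1636,31.4),dz=.0065);print(state()['ft_torque'])"
```

```text
t 24.1 pos [0.5152 0.1638 0.1548] yaw -34.61 F [ 0.22 -0.56  1.44] w 0.127
lin [ 0.      0.0002 -0.0452] rot [-0.000e+00 -1.000e-02 -6.601e+01] tilt 0.01 q6 2.34
[-0.22880059  0.0053519   0.10863771]
```

View pics/p19.png

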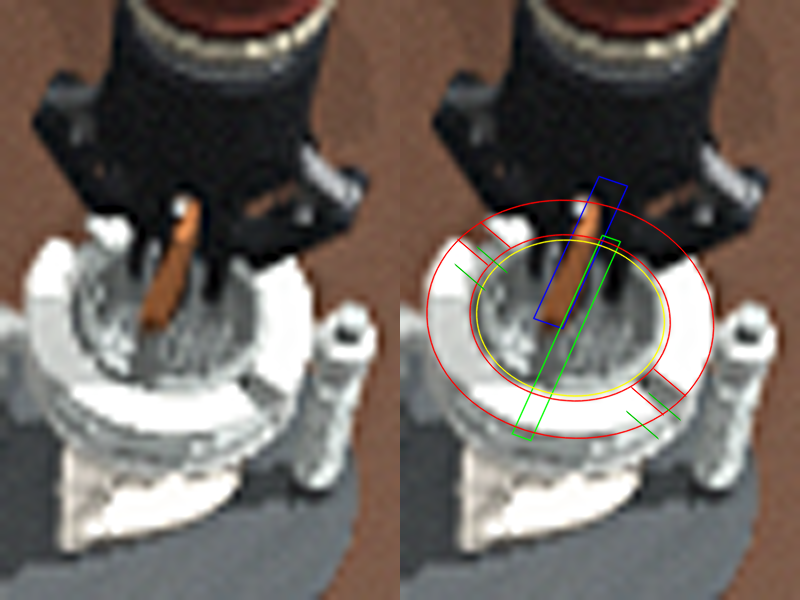

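Request:
apply_moves --commands '[{"linear":[0,0,0],"delta_rot":[0,0,0.7],"fingers":255},{"linear":[0,0,0],"delta_rot":[0,0,1.4],"fingers":255},{"linear":[0,0,0],"delta_rot":[0,0,2.1],"fingers":255},{"linear":[0,0,0],"delta_rot":[0,0,2.5],"fingers":255},{"linear":[0,0,0],"delta_rot":[0,0,2.5],"fingers":255},{"linear":[0,0,0],"delta_rot":[0,0,2.5],"fingers":255},{"linear":[0,0,0],"delta_rot":[0,0,2.5],"fingers":255},{"linear":[0,0,0],"delta_rot":[0,0,2.5],"fingers":255}]'

```text
time: 24.9
tool_pos: [0.5153, 0.1638, 0.1549]
tool_rot: [-0.0, 0.948, -0.318, 0.0]
contact_force: [0.9, -0.0, -0.3]
gripper_width: 0.13
```

```bash
python3 -c "
from h import *
look('pics/p20.png',(.5151,.1636,31.4),dz=.0065);print(state()['ft_torque'])"
```

```text
t 24.95 pos [0.5153 0.1638 0.1549] yaw -37.11 F [ 1.51 -0.36  1.79] w 0.13
lin [ 0.      0.0003 -0.0451] rot [-1.000e-02 -2.000e-02 -6.851e+01] tilt 0.02 q6 2.39
[-0.11621004 -0.31280419  0.0480835 ]
```

View pics/p20.png

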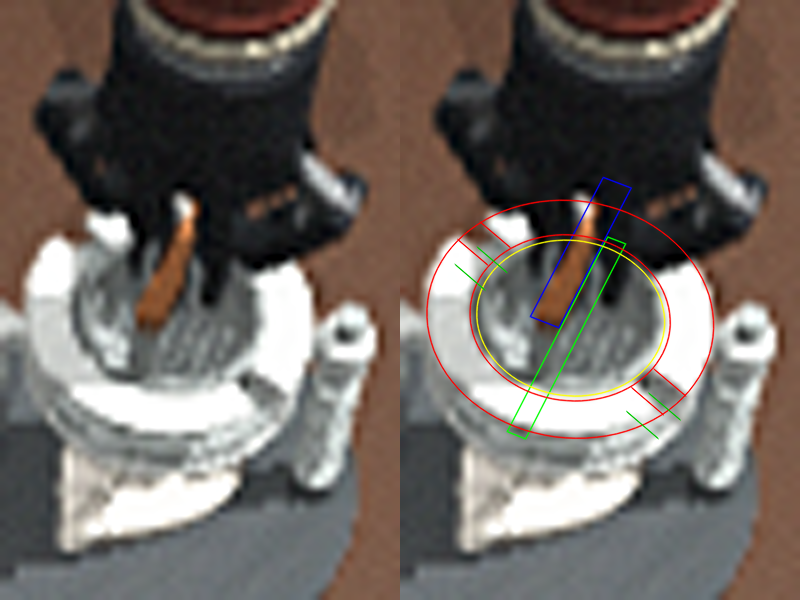

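Request:
apply_moves --commands '[{"linear":[0,0,0],"delta_rot":[0,0,0.7],"fingers":255},{"linear":[0,0,0],"delta_rot":[0,0,1.4],"fingers":255},{"linear":[0,0,0],"delta_rot":[0,0,2.1],"fingers":255},{"linear":[0,0,0],"delta_rot":[0,0,2.8],"fingers":255},{"linear":[0,0,0],"delta_rot":[0,0,3],"fingers":255},{"linear":[0,0,0],"delta_rot":[0,0,3],"fingers":255},{"linear":[0,0,0],"delta_rot":[0,0,3],"fingers":255},{"linear":[0,0,0],"delta_rot":[0,0,3],"fingers":255}]'

```text
time: 25.75
tool_pos: [0.5146, 0.1633, 0.1543]
tool_rot: [0.001, 0.939, -0.343, -0.001]
contact_force: [-1.7, -3.9, -1.0]
gripper_width: 0.128
```

```bash
python3 -c "
from h import *
goal(.5151,.1636,.155,31.4);print(state()['ft_torque'])"
```

```text
t 25.75 pos [0.5146 0.1633 0.1543] yaw -40.12 F [-1.67 -3.92 -1.04] w 0.128
lin [ 0.0002 -0.0005 -0.0007] rot [ 7.000e-02  1.000e-01 -7.152e+01] tilt 0.11 q6 2.44
[-0.78824921  0.36588922 -0.08742531]
```

Fz has dropped to about -1, as predicted for a drop. Checking by camera.

```bash
python3 -c "
from h import *
look('pics/p21.png',(.5151,.1636,31.4),dz=.0005);print(state()['ft_torque'])"
```

```text
t 25.8 pos [0.5146 0.1634 0.1543] yaw -40.11 F [-1.87 -4.28 -1.12] w 0.126
lin [ 0.0002 -0.0004 -0.0457] rot [ 7.000e-02  9.000e-02 -7.151e+01] tilt 0.11 q6 2.44
[-0.83380428  0.38273408 -0.08972034]
```

View pics/p21.png

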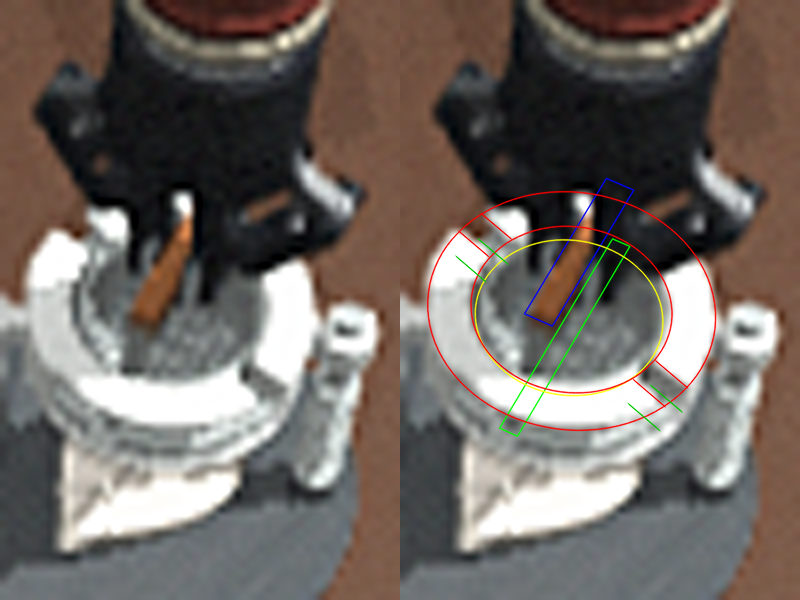

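The ring has sprung up around the lugs: its gap is back at about (262,380), matching the model at almost no depression. I'll stop twisting here. The ~4.5 N side force is across the bar, so I'll ease the tool that way.

Request:
apply_moves --commands '[{"linear":[0,0.0002,0],"delta_rot":[0,0,0],"fingers":255},{"linear":[0,0.0004,0],"delta_rot":[0,0,0],"fingers":255},{"linear":[0,0.0006,0],"delta_rot":[0,0,0],"fingers":255},{"linear":[0,0.0008,0],"delta_rot":[0,0,0],"fingers":255},{"linear":[0,0.0008,0],"delta_rot":[0,0,0],"fingers":255},{"linear":[0,0.0008,0],"delta_rot":[0,0,0],"fingers":255},{"linear":[0,0.0008,0],"delta_rot":[0,0,0],"fingers":255},{"linear":[0,0.0008,0],"delta_rot":[0,0,0],"fingers":255}]'

```text
time: 26.6
tool_pos: [0.5146, 0.1632, 0.1548]
tool_rot: [-0.0, 0.939, -0.343, -0.0]
contact_force: [-1.8, -3.2, -1.7]
gripper_width: 0.129
```

```bash
python3 -c "
from h import *
goal(.5151,.1636,.155,31.4);print(state()['ft_torque'])"
```

```text
t 26.6 pos [0.5146 0.1632 0.1548] yaw -40.11 F [-1.82 -3.17 -1.74] w 0.129
lin [ 0.0002 -0.0006 -0.0002] rot [-1.000e-02  0.000e+00 -7.151e+01] tilt 0.01 q6 2.44
[-0.6076047   0.39049915 -0.12013482]
```

Request:
apply_moves --commands '[{"linear":[0,0.0003,0],"delta_rot":[0,0,0],"fingers":255},{"linear":[0,0.0006,0],"delta_rot":[0,0,0],"fingers":255},{"linear":[0,0.0009,0],"delta_rot":[0,0,0],"fingers":255},{"linear":[0,0.0012,0],"delta_rot":[0,0,0],"fingers":255},{"linear":[0,0.0012,0],"delta_rot":[0,0,0],"fingers":255},{"linear":[0,0.0012,0],"delta_rot":[0,0,0],"fingers":255},{"linear":[0,0.0012,0],"delta_rot":[0,0,0],"fingers":255},{"linear":[0,0.0012,0],"delta_rot":[0,0,0],"fingers":255}]'

```text
time: 27.4
tool_pos: [0.5141, 0.1627, 0.155]
tool_rot: [-0.001, 0.939, -0.343, 0.0]
contact_force: [0.5, 2.0, -2.0]
gripper_width: 0.127
```

```bash
python3 -c "
from h import *
goal(.5151,.1636,.155,31.4);print(state()['ft_torque'])"
```

```text
t 27.4 pos [0.5141 0.1627 0.155 ] yaw -40.1 F [ 0.48  2.03 -1.99] w 0.127
lin [ 0.0001 -0.0013  0.    ] rot [-7.00e-02 -5.00e-02 -7.15e+01] tilt 0.08 q6 2.44
[ 0.4682487  -0.16708525 -0.09241402]
```

Slight overshoot on that. I'll back off 0.4 mm and lower 3 mm so the springs carry the sifter's weight before release.

Request:
apply_moves --commands '[{"linear":[0,-0.0004,0],"delta_rot":[0,0,0],"fingers":255},{"linear":[0,-0.0004,0.0005],"delta_rot":[0,0,0],"fingers":255},{"linear":[0,-0.0004,0.001],"delta_rot":[0,0,0],"fingers":255},{"linear":[0,-0.0004,0.0015],"delta_rot":[0,0,0],"fingers":255},{"linear":[0,-0.0004,0.002],"delta_rot":[0,0,0],"fingers":255},{"linear":[0,-0.0004,0.0025],"delta_rot":[0,0,0],"fingers":255},{"linear":[0,-0.0004,0.003],"delta_rot":[0,0,0],"fingers":255},{"linear":[0,-0.0004,0.003],"delta_rot":[0,0,0],"fingers":255}]'

```text
time: 28.2
tool_pos: [0.5142, 0.1626, 0.1519]
tool_rot: [-0.0, 0.939, -0.343, 0.0]
contact_force: [-0.5, 3.4, -0.7]
gripper_width: 0.126
```

```bash
python3 -c "
from h import *
look('pics/p22.png',(.5151,.1636,31.4),dz=.0035);print(state()['ft_torque'])"
```

```text
t 28.25 pos [0.5142 0.1626 0.1519] yaw -40.11 F [ 1.28  2.46 -0.66] w 0.129
lin [ 0.     -0.0014 -0.0481] rot [-1.000e-02 -1.000e-02 -7.151e+01] tilt 0.02 q6 2.44
[ 0.49699552 -0.08785947 -0.07940471]
```

View pics/p22.png

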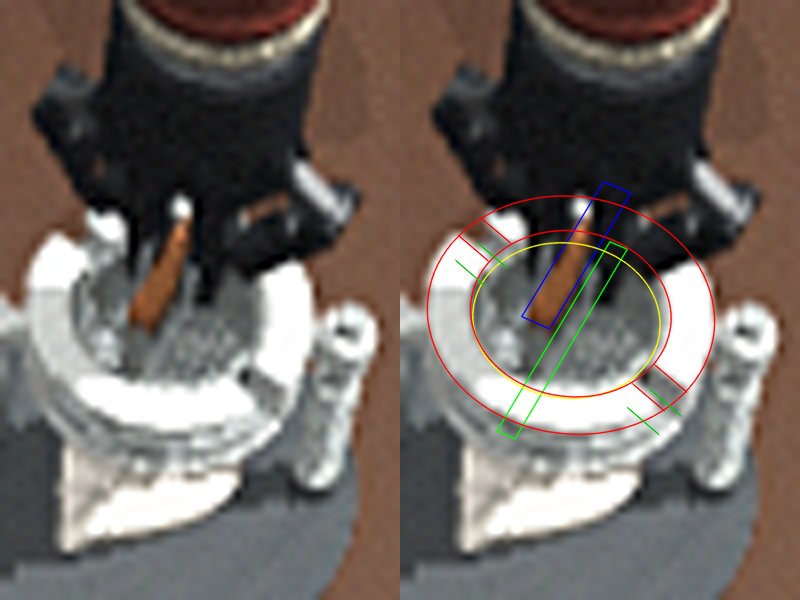

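Request:
apply_moves --commands '[{"linear":[0,-0.0003,0],"delta_rot":[0,0,0],"fingers":255},{"linear":[0,-0.0006,0],"delta_rot":[0,0,0],"fingers":255},{"linear":[0,-0.0006,0],"delta_rot":[0,0,0],"fingers":255},{"linear":[0,-0.0006,0],"delta_rot":[0,0,0],"fingers":255},{"linear":[0,-0.0006,0.0003],"delta_rot":[0,0,0],"fingers":255},{"linear":[0,-0.0006,0.0005],"delta_rot":[0,0,0],"fingers":255},{"linear":[0,-0.0006,0.0005],"delta_rot":[0,0,0],"fingers":255},{"linear":[0,-0.0006,0.0005],"delta_rot":[0,0,0],"fingers":255}]'

```text
time: 29.05
tool_pos: [0.5144, 0.1628, 0.1512]
tool_rot: [0.0, 0.939, -0.343, -0.0]
contact_force: [-1.0, 0.8, 0.4]
gripper_width: 0.133
```

```bash
python3 -c "
from h import *
goal(.5151,.1636,.155,31.4);print(state()['ft_torque'])"
```

```text
t 29.05 pos [0.5144 0.1628 0.1512] yaw -40.11 F [-0.95  0.78  0.37] w 0.133
lin [ 0.0001 -0.001  -0.0038] rot [ 2.000e-02  2.000e-02 -7.151e+01] tilt 0.03 q6 2.44
[ 0.08326249  0.22855768 -0.07674182]
```

Forces are near zero and the springs carry the weight. Releasing gently.

Request:
apply_moves --commands '[{"linear":[0,0,0],"delta_rot":[0,0,0],"fingers":220},{"linear":[0,0,0],"delta_rot":[0,0,0],"fingers":210},{"linear":[0,0,0],"delta_rot":[0,0,0],"fingers":195},{"linear":[0,0,0],"delta_rot":[0,0,0],"fingers":175},{"linear":[0,0,0],"delta_rot":[0,0,0],"fingers":150},{"linear":[0,0,0],"delta_rot":[0,0,0],"fingers":120},{"linear":[0,0,0],"delta_rot":[0,0,0],"fingers":100},{"linear":[0,0,0],"delta_rot":[0,0,0],"fingers":100}]'

```text
time: 29.85
tool_pos: [0.5145, 0.163, 0.1513]
tool_rot: [0.0, 0.939, -0.343, 0.0]
contact_force: [-0.4, 0.4, 0.1]
gripper_width: 0.605
```

```bash
python3 -c "
from h import *
look('pics/p23.png',(.5151,.1636,31.4),dz=.004);print(state()['ft_torque'])"
```

```text
t 29.9 pos [0.5145 0.163  0.1513] yaw -40.11 F [ 0.21 -1.47  0.64] w 0.61
lin [ 0.0001 -0.0009 -0.0487] rot [  0.     0.   -71.51] tilt 0.0 q6 2.44
[-0.01271485 -0.03286152 -0.01849764]
```

View pics/p23.png

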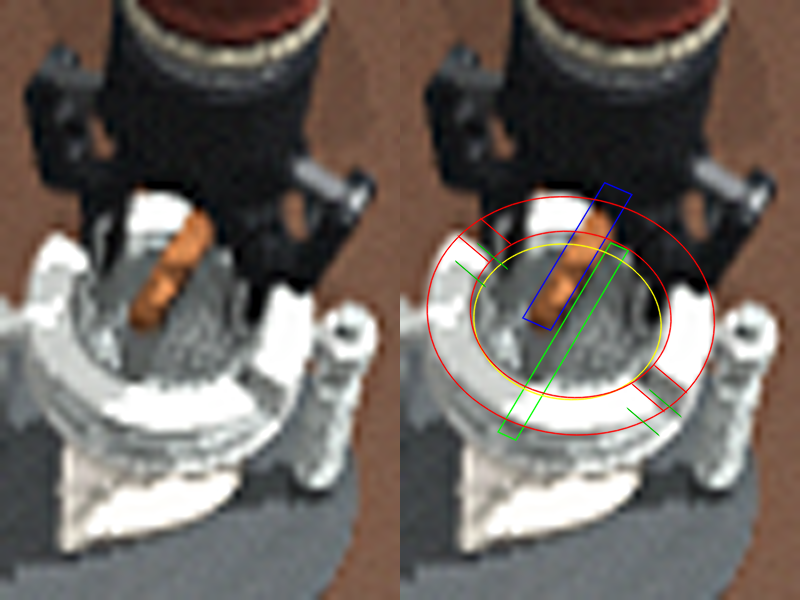

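The bar at (170,265) is free between the open fingers, and the ring and sifter are steady. Retreating straight up.

Request:
apply_moves --commands '[{"linear":[0,0,-0.005],"delta_rot":[0,0,0],"fingers":100},{"linear":[0,0,-0.015],"delta_rot":[0,0,0],"fingers":100},{"linear":[0,0,-0.03],"delta_rot":[0,0,0],"fingers":100},{"linear":[0,0,-0.05],"delta_rot":[0,0,0],"fingers":100},{"linear":[0,0,-0.075],"delta_rot":[0,0,0],"fingers":100},{"linear":[0,0,-0.1],"delta_rot":[0,0,0],"fingers":100},{"linear":[0,0,-0.12],"delta_rot":[0,0,0],"fingers":100},{"linear":[0,0,-0.13],"delta_rot":[0,0,0],"fingers":100}]'

```text
time: 30.7
tool_pos: [0.5156, 0.1632, 0.2856]
tool_rot: [-0.001, 0.939, -0.343, 0.002]
contact_force: [-0.9, -0.1, 0.2]
gripper_width: 0.608
```

```bash
python3 -c "
from h import *
goal(.36,.42,.28,-40)"
```

```text
t 30.7 pos [0.5156 0.1632 0.2856] yaw -40.11 F [-0.95 -0.13  0.18] w 0.608
lin [-0.2845 -0.0961  0.005 ] rot [-0.25 -0.21 -0.11] tilt 0.33 q6 2.44
```

Request:
apply_moves --commands '[{"linear":[-0.036,-0.012,0],"delta_rot":[0,0,-5],"fingers":100},{"linear":[-0.072,-0.024,0],"delta_rot":[0,0,-10],"fingers":100},{"linear":[-0.108,-0.036,0],"delta_rot":[0,0,-15],"fingers":100},{"linear":[-0.144,-0.048,0],"delta_rot":[0,0,-20],"fingers":100},{"linear":[-0.18,-0.06,0],"delta_rot":[0,0,-25],"fingers":100},{"linear":[-0.216,-0.072,0],"delta_rot":[0,0,-30],"fingers":100},{"linear":[-0.252,-0.084,0],"delta_rot":[0,0,-35],"fingers":100},{"linear":[-0.284,-0.096,0],"delta_rot":[0,0,-40],"fingers":100}]'

```text
time: 31.5
tool_pos: [0.3579, 0.4207, 0.2817]
tool_rot: [-0.0, 1.0, 0.001, 0.0]
contact_force: [1.2, -0.1, 0.4]
gripper_width: 0.609
```

```bash
python3 - <<'E'
from h import *
t=eyes.grab_frame("top")[:,:,::-1].copy();s=eyes.grab_frame("scene")[:,:,::-1].copy()
cv2.imwrite("pics/topf.png",t);cv2.imwrite("pics/scenef.png",s)
# ring down ~4mm: sifter bar at .125-.004+.050
m=siftmodel(.5151,.1636,-40.1,.171)
r=ringmodel(.5151,.1636,31.4,dz=.004)
a=[overlay(t,"top",(192,205,64,66),6,[],"pics/x.png"),overlay(t,"top",(192,205,64,66),6,m,"pics/x.png")]
b=[overlay(s,"scene",(290,155,64,66),6,[],"pics/x.png"),overlay(s,"scene",(290,155,64,66),6,m+r,"pics/x.png")]
cv2.imwrite("pics/pf.png",cv2.resize(np.vstack([np.hstack(a),np.hstack(b)]),(582,600)))
E
```

```text
(no output)
```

View pics/pf.png

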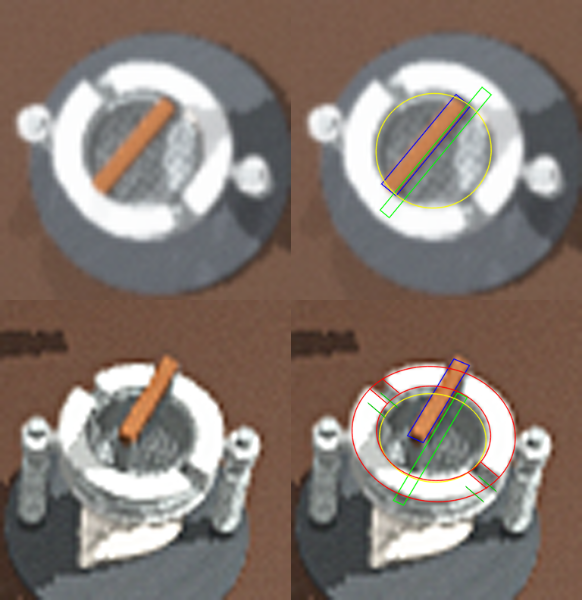

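View pics/scenef.png

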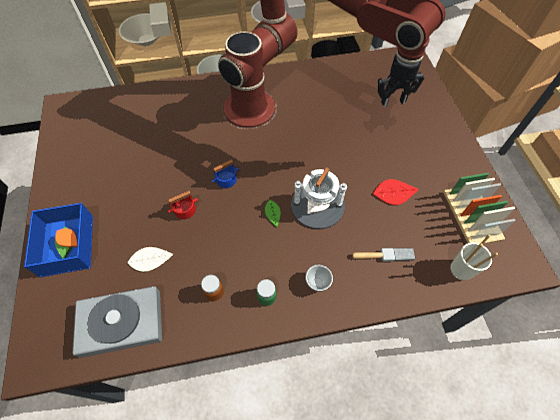

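The final views match the model with the sifter seated in its notches: bar at -40°, level, ring sunk about 4 mm under the weight. Nothing else has moved and the arm is clear, so I'm handing in.

```bash
python3 -c "
from plant import *
print(state()['time']);print(job_done())"
```

```text
31.6
the job is handed in; nothing more can be done
None
```

I picked up the steel frit sifter by its bar and hung it in the stand's ring. It is locked in its notches, released, and was handed in at 31.6 s. The hand-in gives no verdict.

- **Lowering:** the lugs went through the two gaps without touching them. They met the shelf at the height I had worked out, and I pressed the ring down about 6.5 mm.
- **Twisting:** I turned clockwise in steps of 4° or less after the first 14°, which is smaller than the lug's play in the notch. The lugs dropped at about 71°, and I stopped twisting there.
- **How I knew they dropped:** the vertical force fell from about +1.2 N to −1 N, and the camera showed the ring sprung back up.
- **Letting go:** a side force of about 4.5 N appeared at the drop. I eased the tool across the bar to take it off, overshot slightly, and corrected. I then lowered the tool until the springs carried the weight and opened the gripper with forces near zero.

**Last checks:** both cameras matched the sifter sitting level and fully seated, with the ring about 4 mm down under its weight. I saw nothing else disturbed in the scene, and the arm was well clear.

**Disagreements:** from about 54° to 71° the bar looked 1–2 mm and a few degrees off the tool's position in the camera view. I put this down to the fingers hiding part of the bar. The final views, with the arm out of the way, showed no such difference.

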